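# Put the washed vegetable-slicer set away to dry

### The arm

A 6-joint arm with a two-finger parallel gripper is mounted at the origin on a cart in front of the work surface, level with it; the furniture and walls round the work are solid. World frame = base frame: x ahead of the robot, y to its left, z up, the work surface at z = 0. Lengths are in m, angles in rad, forces in N, time in s.
With the tool pointing down it reaches from about 0.275 to 0.875 m from the base axis. Payload 12.5 kg.
Tool frame: the origin (TCP) lies on the centre line of the jaws, within the pads' length; the fingertips stand 17 mm ahead of it and the grasp point (between the pads) lies 2 mm behind it; z points along the fingers, y is the line along which they close (so a half turn about z gives the same grasp; the last joint's range is limited). The gripper opens to 85 mm and grips with 20 to 120 N. Pads are 22 mm wide; open, the fingers measure 114 mm over their backs; the gripper's body (76 mm by 85 mm) begins 54 mm behind the grasp point. The pads swing forward as they close: fully open they stand 13 mm farther back than shut.
Start: joints at [-1.318, 0.351, 1.652, -0, 1.139, -0.085], TCP at [0.182, -0.519, 0.248] pointing down, gripper open.
Joint ranges: [-2.75, 2.75], [-0.79, 2.1], [0.01, 2.65], [-1.57, 4.71], [0.07, 3.14], [-2.87, 2.87]. Speed limits (rad/s): [2.22, 2.22, 2.79, 3.14, 3.14, 3.14].

### API

Orientations are given as a unit quaternion [w, x, y, z].
In Python, from plant import r gives the robot as it stands.
- The arm moves only by the shell command python3 -m inch 'ROWS' [FORCE]. ROWS is text: rows parted by semicolons, each of 5 numbers parted by spaces: the gripper command: -1 is fully open, 1 is shut, values between are in proportion, then the shift along the tool's x, y, z in m, then the turn about the tool's z in degrees. A call has 1 to 10 rows; each row is the pose to reach, as a shift and turn from the pose commanded when the call began, along the tool's axes at that moment; what a row does not reach only later rows make up. A row lasts 1/10 s, in which the tool goes at most 50 mm and 8.59 degrees, less where a joint would pass 70% of its speed; a pose out of reach is approached as far as the arm can. A call with a gripper value outside its range is refused whole. The fingers move at their own pace and stop on an object; FORCE is the grip in N (left out, the last holds). Time passes only in rows, so rows that repeat a pose let the fingers close. It gives the time, the measured TCP pose, the force, the opening and the grip force at its end, in the units of the state.
- r.get_obs(): the state, without advancing time (a new reading comes with each control period).
- r.read_camera(name): name is "scene" or "top" or "wrist"; returns a dict with "img" (384x512x3 uint8, red, green, blue), "mtx" (3x3 intrinsics, pixels), "R" (3x3) and "t" (3): a world point X has camera coordinates R X + t; the wrist camera has in their place "mount" (4x4, takes a point from camera to tool coordinates, whose origin is the TCP and whose axes are the flange's). Camera axes: x right, y down, z forward; pixel columns grow to the right and rows downward; lengths in m; the calibration is good to about 2 mm. A picture is of the moment at which its call begins: read the wrist's pose just before it. There is no depth.
- r.finish_job(): hands the job in; it is judged then, once.
The state is a dict: "clock": time; "joint_pos": joint angles; "joint_velocities": joint speeds; "joint_torque": joint torques, N m; "eef_pos": TCP position; "eef_rot": TCP orientation; "contact_force": force on the tool from outside, world axes, zero at the start; "ft_torque": the same for the moment, N m; "width": finger opening in m; "grasp_force": force on a finger pad.
Only numpy, scipy, OpenCV 4.12 (cv2) and the standard library are available. Lean on these libraries where they do the work, as an engineer would, in place of code of your own. Each camera call takes 0.05 s, during which the arm holds its last target. There are 200 camera calls.

### The job

The vegetable slicer has been washed. Swing the handle of the blade caddy right round to open, lay each of the two blade inserts flat and fully home in the pocket of its own shape, then swing the handle back over its cam until it drops into the low notch and keeps the inserts in. Also turn every beaker upside down over a peg of the drying stand so that its rim sits flat on the stand, and leave the other things on the worktop alone.

Things in the scene. Friction and masses are not known exactly. Their poses are not given: they have to be found in the camera images.
- caddy: Grey blade caddy, fixed: flat tray 104 mm (its x) by 220 mm (its y), 14 mm high, origin at the centre of its underside, z up. Two T-shaped pockets 8 mm deep, the wide one on its +y side, the narrow one on its -y side, the keeper handle between them. Each pocket is 1.6 mm larger than its insert all round, with a 3.5 mm lead-in bevel; the T's 34 mm wide arm points to the handle.
- pocket_wide (a point): Centre of the floor of the main rectangle of the wide pocket, 6 mm above the worktop, 66 mm from the handle's axis; axes as the caddy's. The wide insert goes here with its tongue towards the handle: insert's axes along the caddy's.
- pocket_narrow (a point): Centre of the floor of the main rectangle of the narrow pocket, 6 mm above the worktop, 66 mm from the handle's axis; axes as the caddy's. The narrow insert goes here with its tongue towards the handle: insert turned half round from the caddy's axes.
- keeper_axis (a point): Point on the handle's vertical axis, in the middle of the caddy's underside. A steel bridge turns with the handle along the lever's line, its two feet reaching 37 mm from the axis: locked, they stand 1 mm over the tongues of inserts that lie home and cover the pockets' arms; open, they stand clear of the pockets.
- keeper (a joint): Handle angle: 0 = locked in the low notch, lever along the caddy's +y; 1.571 = open, lever along its +x; grows clockwise from above. A cam lifts the handle 8 mm from locked to a crest at about 0.87, then it sinks to 4 mm above locked at 1.571 and stays. A spring pulls it down: up to about 5 N sideways at the knob to climb; past the crest it runs on by itself, to open or into the notch.
- keeper_knob (a point): Centre of the top of the handle's upright black round knob: 19 mm in diameter, 36 mm high above the lever, 72 mm from the axis, top 104 mm above the worktop when locked; moves with the handle. It is round, so fingers may turn about it. The lever under it is 16 mm wide, 10 mm thick.
- insert_wide: Wide blade insert with two smooth steel blades: white T-shaped plate 8 mm thick, main rectangle 74 mm (its x) by 56 mm (its y), and a tongue 34 mm wide that sticks out 18 mm on its -y side. Origin: centre of the underside of the main rectangle, z up. In the middle of the main rectangle stands a grip 10 mm thick (x), 34 mm long (y), its top 32 mm above the underside. 100 g.
- insert_wide_tongue (a point): Point on the underside of the wide insert's tongue, 37 mm from the insert's origin along its -y.
- insert_narrow: Narrow blade insert with two rows of small teeth: as the wide one, but its main rectangle is 58 mm (its x) by 56 mm (its y); same tongue, grip and origin.
- insert_narrow_tongue (a point): Point on the underside of the narrow insert's tongue, 37 mm from the insert's origin along its -y.
- stand: Grey drying stand, fixed: base 76 mm (its x) by 276 mm (its y) by 10 mm high, with two 4 mm high ribs along it on which the rims of beakers rest (14 mm above the worktop), and three upright steel pegs 100 mm apart along its y, 20 mm in diameter, tapered above 62 mm, tips 85 mm above the worktop. Origin: centre of its underside.
- peg0 (a point): Point on the axis of the drying stand's far (stand's +y) peg, at the height of the rib tops where a beaker's rim rests (14 mm above the worktop, 71 mm below the peg's tip); axes as the stand's.
- peg1 (a point): Point on the axis of the drying stand's middle peg, at the height of the rib tops where a beaker's rim rests (14 mm above the worktop, 71 mm below the peg's tip); axes as the stand's.
- peg2 (a point): Point on the axis of the drying stand's near (stand's -y) peg, at the height of the rib tops where a beaker's rim rests (14 mm above the worktop, 71 mm below the peg's tip); axes as the stand's.
- beaker0: White square beaker with cut corners, 52 mm across (36 mm wide flats on its +-x and +-y), 92 mm high, wall 4 mm, bottom 6 mm, 90 g; one of two or three alike (absent ones read None). Origin: centre of the outside of its bottom, z towards its open mouth. It starts lying on a flat, mouth to the robot's left, on the worktop.
- beaker1: White square beaker with cut corners, 52 mm across (36 mm wide flats on its +-x and +-y), 92 mm high, wall 4 mm, bottom 6 mm, 90 g; one of two or three alike (absent ones read None). Origin: centre of the outside of its bottom, z towards its open mouth. It starts lying on a flat, mouth to the robot's left, on the worktop.
- beaker2: White square beaker with cut corners, 52 mm across (36 mm wide flats on its +-x and +-y), 92 mm high, wall 4 mm, bottom 6 mm, 90 g; one of two or three alike (absent ones read None). Origin: centre of the outside of its bottom, z towards its open mouth. It starts lying on a flat, mouth to the robot's left, on the sink's drainboard, whose top is 8 mm above the worktop.
- beaker0_mouth (a point): Centre of the mouth of beaker0, in the plane of its rim, 92 mm from its origin.
- beaker1_mouth (a point): Centre of the mouth of beaker1, in the plane of its rim, 92 mm from its origin.
- beaker2_mouth (a point): Centre of the mouth of beaker2, in the plane of its rim, 92 mm from its origin.
- tin_beans: Bystander: tin, 75 mm across, 58 mm high; origin under its centre. Leave it alone.
- fish_tin: Bystander: flat oblong tin, 63 x 105 x 26 mm; origin under its centre. Leave it alone.
- salt_shaker: Bystander: glass shaker, 44 mm across, 90 mm high; origin under its centre. Leave it alone.
- timer: Bystander: red kitchen timer, 63 mm across, 48 mm high; origin under its centre. Leave it alone.

How it is judged:
On the way, in this order (a step that is already met when the one before it is completed fails the run):
1. the keeper handle has been swung open (value of joint keeper above 1.45 rad), for 0.2 s.
2. both inserts lie flat and home in their own pockets, let go, with the handle still open (horizontal distance between insert_wide and pocket_wide below 0.004 m and y of insert_wide_tongue in the frame of caddy below 0.035 m and z of insert_wide in the frame of pocket_wide below 0.002 m and angle between each of insert_wide, insert_narrow's own z axis and vertical below 0.035 rad and angle between the x axis of each of insert_wide, insert_narrow and the x axis of caddy, either way round below 0.06 rad and horizontal distance between insert_narrow and pocket_narrow below 0.004 m and y of insert_narrow_tongue in the frame of caddy above -0.035 m and z of insert_narrow in the frame of pocket_narrow below 0.002 m and value of joint keeper above 1.2 rad and contact force between the fingers and insert_wide below 0.1 N and contact force between the fingers and insert_narrow below 0.1 N), for 0.2 s.
At the end, for the whole second after the job is handed in: Handle within 0.08 rad of locked; each insert in its own pocket within 4 mm of centre, under 2 mm above the floor, level to 0.035, square to 0.06 rad, tongue to the handle; each beaker at rest mouth down, mouth within 20 mm of a peg's axis, under 6 mm above the ribs, upright to 0.1 rad (value of joint keeper below 0.08 rad and horizontal distance between insert_wide and pocket_wide below 0.004 m and y of insert_wide_tongue in the frame of caddy below 0.035 m and z of insert_wide in the frame of pocket_wide below 0.002 m and angle between each of insert_wide, insert_narrow's own z axis and vertical below 0.035 rad and angle between the x axis of each of insert_wide, insert_narrow and the x axis of caddy, either way round below 0.06 rad and horizontal distance between insert_narrow and pocket_narrow below 0.004 m and y of insert_narrow_tongue in the frame of caddy above -0.035 m and z of insert_narrow in the frame of pocket_narrow below 0.002 m and ((horizontal distance between beaker0_mouth and peg0 below 0.02 m and z of beaker0_mouth in the frame of peg0 below 0.006 m) or (horizontal distance between beaker0_mouth and peg1 below 0.02 m and z of beaker0_mouth in the frame of peg1 below 0.006 m) or (horizontal distance between beaker0_mouth and peg2 below 0.02 m and z of beaker0_mouth in the frame of peg2 below 0.006 m)) and angle between each of beaker0, beaker1, beaker2's own z axis and vertical above 3.04 rad and linear speed of each of beaker0, beaker1, beaker2 below 0.02 m/s and ((horizontal distance between beaker1_mouth and peg0 below 0.02 m and z of beaker1_mouth in the frame of peg0 below 0.006 m) or (horizontal distance between beaker1_mouth and peg1 below 0.02 m and z of beaker1_mouth in the frame of peg1 below 0.006 m) or (horizontal distance between beaker1_mouth and peg2 below 0.02 m and z of beaker1_mouth in the frame of peg2 below 0.006 m)) and ((horizontal distance between beaker2_mouth and peg0 below 0.02 m and z of beaker2_mouth in the frame of peg0 below 0.006 m) or (horizontal distance between beaker2_mouth and peg1 below 0.02 m and z of beaker2_mouth in the frame of peg1 below 0.006 m) or (horizontal distance between beaker2_mouth and peg2 below 0.02 m and z of beaker2_mouth in the frame of peg2 below 0.006 m))); the robot touches nothing.
It fails at once if a bystander (bean tin, fish tin, salt shaker or timer) was pushed more than 3 cm or knocked over (distance of any of tin_beans, fish_tin, salt_shaker, timer from where it was at the start of the episode above 0.03 m or angle between any of tin_beans, fish_tin, salt_shaker, timer's own z axis and vertical above 0.5 rad).
Of beaker0, beaker1, beaker2 only 2 to 3 are there at a start; the rules pass over those that are not, and their reading is None.
At some moment in a run one of insert_wide, insert_narrow, beaker0, beaker1, beaker2 may be knocked a few centimetres aside while the robot is not near it.
Once in a run the grip may slacken for a moment while it holds something.
It also fails if it takes over 210 s, if anything falls off the work surface, if the arm or the gripper's body presses on something with over 40 N, if the wrist force passes 120 N, or if a joint passes its speed limit or range.

## Working session

There is one attempt and no reset: what is moved stays moved. The work goes in short steps, Python scripts to look and compute and a shell command to move; the robot and the scene stay as the last step left them, time stands still between calls to the robot, and variables do not carry over. Pictures are saved under pics/ and viewed, at most 14 in all, crops included, and the job is handed in when it is done.

```bash
ls; mkdir -p pics; python3 - <<'E'
from plant import r
import cv2,numpy as np
o=r.get_obs();print(o)
for n in("scene","top"):
    c=r.read_camera(n);cv2.imwrite(f"pics/{n}0.png",cv2.resize(c["img"][:,:,::-1],(800,600),interpolation=cv2.INTER_CUBIC))
    np.savez(f"{n}.npz",**{k:v for k,v in c.items()})
    print(n,c["mtx"].tolist(),c["R"].tolist(),c["t"].tolist())
E
```

```text
pics
{'clock': 0.0, 'joint_pos': array([-1.31760860e+00,  3.51243162e-01,  1.65244295e+00, -4.91976831e-06,
        1.13909379e+00, -8.46195467e-02]), 'joint_velocities': array([ 0.0002367 ,  0.00030288, -0.00206453, -0.00052792, -0.00324044,
       -0.00026217]), 'joint_torque': array([-1.44636135e-03, -5.06095898e+01, -2.91404164e+01, -1.72601735e-04,
        4.56520967e-03, -1.55187308e-05]), 'eef_pos': array([ 0.1822134 , -0.51860214,  0.24774745]), 'eef_rot': array([-5.91329529e-04,  9.85769313e-01,  1.68102674e-01, -5.21995710e-05]), 'contact_force': array([ 0.89449244, -0.32382975, -0.04074493]), 'ft_torque': array([ 0.01276878,  0.06294869, -0.01565457]), 'grasp_force': 0.0, 'width': 0.0857910957966437}
scene [[438.47586738917306, 0.0, 252.40108723829425], [0.0, 438.47586738917306, 190.339512438173], [0.0, 0.0, 1.0]] [[0.8450630257762748, -0.5346406966339182, 0.005273326146356381], [-0.275843035683649, -0.4444091050117757, -0.8522975812751444], [0.45801648674548434, 0.7187905626018131, -0.5230306157232982]] [-0.4514860230917154, 0.27425097163341905, 1.336764409906483]
top [[390.9620805068333, 0.0, 254.11402304230182], [0.0, 390.9620805068333, 191.43177628625307], [0.0, 0.0, 1.0]] [[-0.018153934617010998, -0.9995189571578504, 0.025145356231409663], [-0.9819423326994594, 0.01308679721131965, -0.18872729265131255], [0.18830743456025748, -0.02811743268566671, -0.981707553229831]] [0.07588708502484875, 0.5994999060581949, 1.0887216037836887]
```

View pics/top0.png

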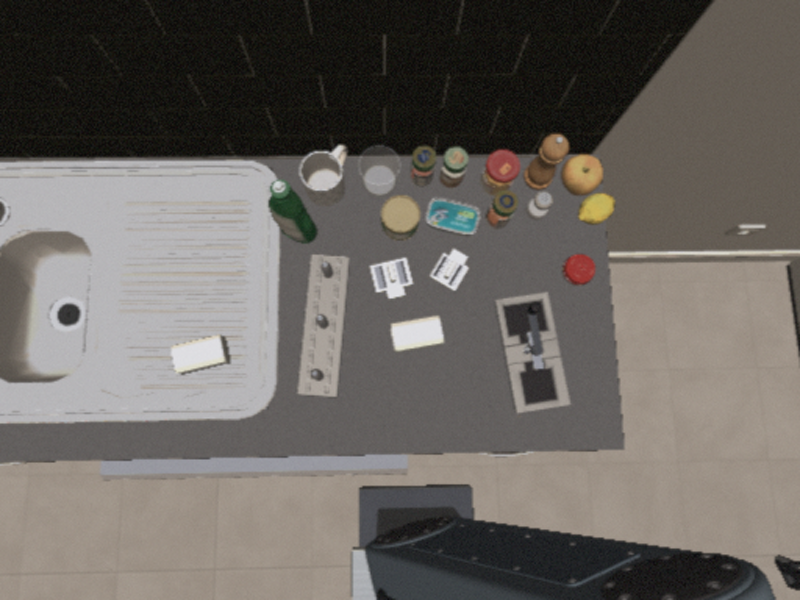

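View pics/scene0.png

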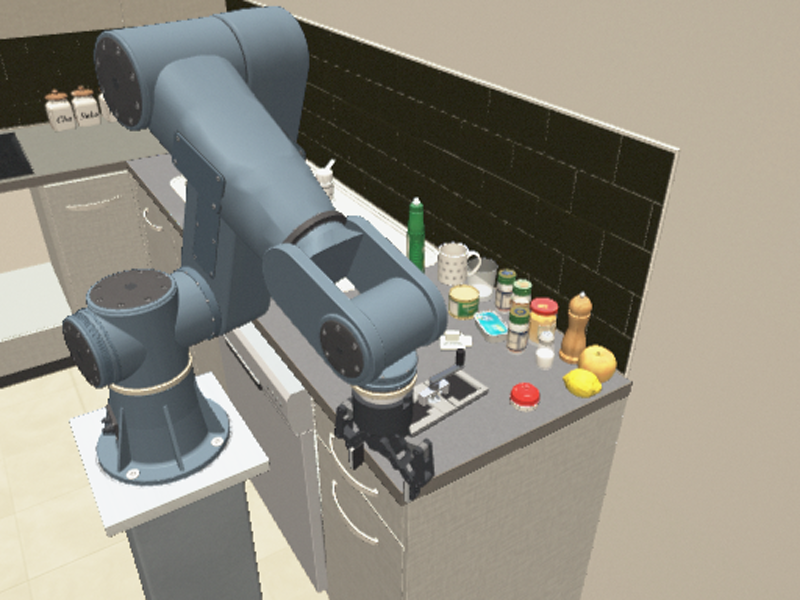

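The top view shows the caddy at (532,352), with its handle lever pointing up towards +x and the narrow and wide pockets below and above it. The stand is at (322,325). The inserts are at (391,277) and (450,269), and the two beakers at (417,333) and (199,354). I'll enlarge it to pick corners.

```bash
cat > h.py <<'E'
import numpy as np,cv2
from scipy.spatial.transform import Rotation as Ro
def bp(c,uv,z):
    "pixels (original scale) to world at height z (static camera, or dict with R,t)"
    uv=np.atleast_2d(uv).astype(float);d=np.c_[uv,np.ones(len(uv))]@np.linalg.inv(c["mtx"]).T@c["R"]
    o=-c["R"].T@c["t"];return o+d*((np.asarray(z)-o[2])/d[:,2])[:,None]
def proj(c,X):
    p=(np.atleast_2d(X)@c["R"].T+c["t"])@c["mtx"].T;return p[:,:2]/p[:,2:]
def rot(o): q=o["eef_rot"];return Ro.from_quat(np.r_[q[1:],q[0]])
def wrist(r):
    o=r.get_obs();c=dict(r.read_camera("wrist"));T=np.eye(4);T[:3,:3]=rot(o).as_matrix();T[:3,3]=o["eef_pos"]
    M=np.linalg.inv(T@np.array(c["mount"]));c["R"]=M[:3,:3];c["t"]=M[:3,3];return o,c
def shift(o,target,yaw_y=None):
    "tool-frame shift to world target; and turn in deg bringing tool y to world heading yaw_y"
    R=rot(o).as_matrix();s=R.T@(np.array(target)-o["eef_pos"]);print("shift mm",np.round(s*1e3,1),end=" ")
    if yaw_y is not None:
        d=R.T@[np.cos(yaw_y),np.sin(yaw_y),0];a=np.degrees(np.arctan2(-d[0],d[1]));a=(a+90)%180-90;print("turn",round(a,1),end="")
    print(" tcp",np.round(o["eef_pos"],4),"toolx",np.round(R[:,0],3),"tooly",np.round(R[:,1],3))
E
python3 - <<'E'
import numpy as np,cv2
c=np.load("top.npz");im=c["img"][:,:,::-1]
cr=im[155:270,110:370];cv2.imwrite("pics/crop1.png",cv2.resize(cr,None,fx=3.07,fy=3.07,interpolation=cv2.INTER_CUBIC))
E
```

```text
(no output)
```

View pics/crop1.png

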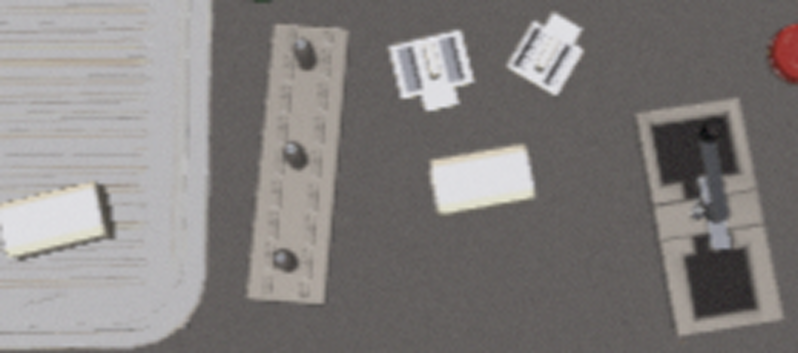

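The crop gives usable corners for everything: caddy (637,114)–(782,319), stand (275,24)–(325,304), both inserts and both beakers.

```bash
python3 - <<'E'
import numpy as np
from h import *
c=np.load("top.npz")
def P(l,z): return bp(c,np.array(l)/3.07+[110,155]-0.33,[z]*len(l))
def show(n,l,z):
    p=P(l,z);print(n,"ctr",p.mean(0).round(4)[:2]);print(p[:,:2].round(4).tolist(), "edges",np.round(np.linalg.norm(np.diff(np.r_[p,p[:1]],axis=0),axis=1),3),"dir01",np.degrees(np.arctan2(*(p[1]-p[0])[1::-1])).round(1),"dir12",np.degrees(np.arctan2(*(p[2]-p[1])[1::-1])).round(1))
show("caddy",[(637,114),(740,98),(782,319),(679,335)],.014)
show("stand",[(275,24),(348,30),(325,304),(248,298)],.010)
show("wide",[(390,46),(463,31),(473,82),(402,98)],.008)
show("narrow",[(537,23),(583,52),(558,95),(508,65)],.008)
show("b1",[(430,160),(527,146),(535,198),(440,213)],.045)
show("b2",[(0,202),(95,183),(106,237),(18,257)],.053)
print("pegs",P([(303,42),(292,148),(283,255)],.085)[:,:2].round(4).tolist())
print("knob",P([(709,130)],.104)[:,:2].round(4).tolist())
E
```

```text
caddy ctr [ 0.5038 -0.1933]
[[0.605, -0.1271], [0.6199, -0.2312], [0.4019, -0.2578], [0.3885, -0.1571]] edges [0.105 0.22  0.102 0.219] dir01 -81.9 dir12 -173.0
stand ctr [0.5632 0.2076]
[[0.7025, 0.2326], [0.6955, 0.1594], [0.4239, 0.1824], [0.4309, 0.2562]] edges [0.073 0.272 0.074 0.273] dir01 -95.5 dir12 175.2
wide ctr [0.6597 0.0756]
[[0.6789, 0.1175], [0.6936, 0.0438], [0.6409, 0.0349], [0.6255, 0.1061]] edges [0.075 0.053 0.073 0.055] dir01 -78.7 dir12 -170.4
narrow ctr [ 0.664  -0.0396]
[[0.7011, -0.0313], [0.6704, -0.0767], [0.6265, -0.0499], [0.6579, -0.0007]] edges [0.055 0.051 0.058 0.053] dir01 -124.0 dir12 148.5
b1 ctr [0.5379 0.0295]
[[0.5571, 0.0798], [0.5693, -0.0135], [0.5191, -0.0196], [0.5061, 0.0711]] edges [0.094 0.051 0.092 0.052] dir01 -82.5 dir12 -173.1
b2 ctr [0.5047 0.4308]
[[0.5219, 0.4823], [0.5385, 0.3948], [0.4877, 0.3828], [0.4705, 0.4632]] edges [0.089 0.052 0.082 0.055] dir01 -79.3 dir12 -166.7
pegs [[0.6644, 0.1977], [0.564, 0.2074], [0.466, 0.215]]
knob [[0.5722, -0.1752]]
```

```bash
python3 -m inch '-1 .425 -.189 -.05 12;-1 .425 -.189 -.05 12;-1 .425 -.189 -.05 12;-1 .425 -.189 -.05 12;-1 .425 -.189 -.05 12;-1 .425 -.189 -.05 12;-1 .425 -.189 -.05 12;-1 .425 -.189 -.05 12;-1 .425 -.189 -.05 12;-1 .425 -.189 -.05 12'; python3 -m inch '-1 0 0 0 0;-1 0 0 0 0'
python3 - <<'E'
from plant import r
from h import *
o,c=wrist(r);print(np.round(c["mount"],3).tolist());np.savez("w1.npz",img=c["img"],mtx=c["mtx"],R=c["R"],t=c["t"])
cv2.imwrite("pics/w1.png",cv2.resize(c["img"][:,:,::-1],(800,600),interpolation=cv2.INTER_CUBIC));shift(o,[.575,-.184,.096],np.radians(-82.5))
E
```

```text
clock: 1.1
eef_pos: [0.5228, -0.1968, 0.2984]
eef_rot: [-0.0, 0.998, 0.065, 0.0]
contact_force: [-0.1, -0.6, 0.7]
width: 0.0854
grasp_force: 0.0
clock: 1.3
eef_pos: [0.5203, -0.1997, 0.2978]
eef_rot: [-0.0, 0.998, 0.065, -0.0]
contact_force: [-0.6, 0.4, 0.8]
width: 0.0855
grasp_force: 0.0
[[-0.001, -0.953, -0.304, 0.077], [1.0, -0.0, -0.001, -0.0], [0.001, -0.304, 0.953, -0.126], [0.0, 0.0, 0.0, 1.0]]
shift mm [ 56.5  -8.5 201.7] turn -0.1 tcp [ 0.5203 -0.1997  0.2978] toolx [ 0.992  0.129 -0.001] tooly [ 0.129 -0.992 -0.   ]
```

View pics/w1.png

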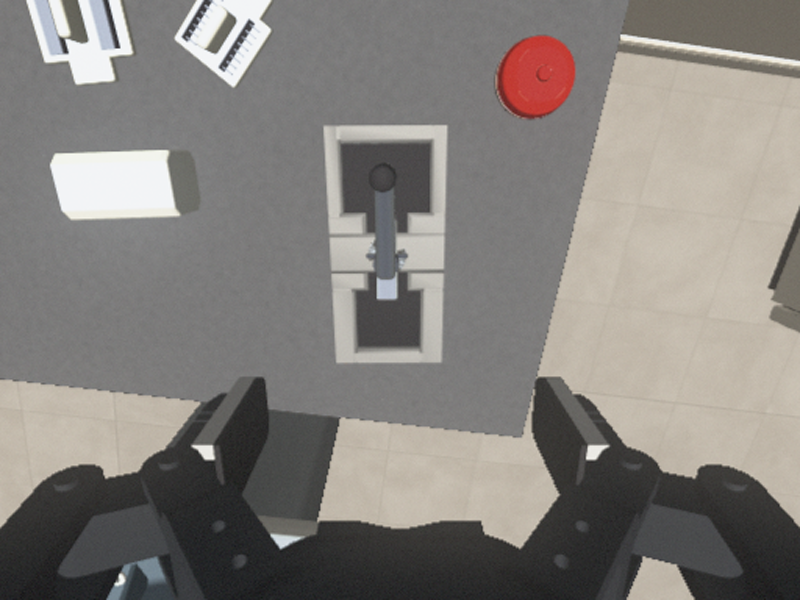

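The wrist view shows the caddy clearly, with corners at (323,125), (448,125), (442,362) and (337,362) and the knob top at (383,177). The beaker mouth is on the left, and the wide pocket is on the far side.

```bash
python3 - <<'E'
from plant import r
from h import *
c=np.load("w1.npz")
f=lambda l,z:bp(c,(np.array(l)+.5)/1.5625-.5,[z]*len(l))
p=f([(323,125),(448,125),(442,362),(337,362)],.014);print(p.round(4).tolist(),p.mean(0),np.linalg.norm(np.diff(np.r_[p,p[:1]],axis=0),axis=1).round(4))
v=p[0]+p[1]-p[2]-p[3];h=np.arctan2(v[1],v[0]);v2=p[1]+p[2]-p[0]-p[3];print("head",np.degrees(h),np.degrees(np.arctan2(v2[1],v2[0]))+90)
k=f([(383,176)],.104);print("knob",k)
m=p.mean(0);print("pred knob",m[:2]+.072*np.array([np.cos(h),np.sin(h)]))
# pocket main rectangles (top edge estimates)
shift(r.get_obs(),[k[0,0],k[0,1],.096],h-np.pi/2)
E
```

```text
[[0.6064, -0.1225, 0.014], [0.6198, -0.2268, 0.014], [0.4021, -0.256, 0.014], [0.3888, -0.1532, 0.014]] [ 0.50427713 -0.18960689  0.014     ] [0.1051 0.2196 0.1036 0.2197]
head 7.828641550534933 7.368841356005362
knob [[ 0.57713348 -0.18009688  0.104     ]]
pred knob [ 0.57560608 -0.17979971]
shift mm [ 59.4 -12.6 201.8] turn -0.5 tcp [ 0.52   -0.2002  0.2979] toolx [ 0.992  0.128 -0.001] tooly [ 0.128 -0.992 -0.   ]
```

```bash
python3 -m inch '-1 .059 -.0125 .05 0;-1 .059 -.0125 .1 0;-1 .059 -.0125 .16 0;-1 .059 -.0125 .202 0;-1 .059 -.0125 .202 0;0.2 .059 -.0125 .202 0;0.7 .059 -.0125 .202 0;0.7 .059 -.0125 .202 0;0.7 .059 -.0125 .202 0;0.7 .059 -.0125 .202 0' 20;  python3 -m inch '1 0 0 0 0;1 0 0 0 0;1 0 0 0 0;1 0 0 0 0' 20
python3 - <<'E'
import numpy as np
for d in range(0,100,9):
    a=np.radians(d);print(d,np.round([72*(np.cos(a)-1),72*np.sin(a)],1))
E
```

```text
clock: 2.35
eef_pos: [0.5782, -0.1801, 0.0977]
eef_rot: [0.0, 0.998, 0.064, 0.001]
contact_force: [0.6, 0.1, 3.4]
width: 0.0176
grasp_force: 21.9
clock: 2.75
eef_pos: [0.5782, -0.18, 0.0974]
eef_rot: [0.0, 0.998, 0.064, 0.001]
contact_force: [-0.5, 1.0, 6.9]
width: 0.0182
grasp_force: 22.2
0 [0. 0.]
9 [-0.9 11.3]
18 [-3.5 22.2]
27 [-7.8 32.7]
36 [-13.8  42.3]
45 [-21.1  50.9]
54 [-29.7  58.2]
63 [-39.3  64.2]
72 [-49.8  68.5]
81 [-60.7  71.1]
90 [-72.  72.]
99 [-83.3  71.1]
```

```bash
python3 -m inch '1 -.0007 .010 -.001 8;1 -.0028 .0198 -.0025 16;1 -.0062 .0293 -.004 24;1 -.0109 .0382 -.005 32;1 -.0168 .0463 -.0065 40;1 -.0238 .0535 -.008 48;1 -.0317 .0597 -.0075 56;1 -.0404 .0647 -.0065 64;1 -.0498 .0685 -.0055 72;1 -.0595 .0709 -.005 80'
```

```text
clock: 3.75
eef_pos: [0.5347, -0.2578, 0.1031]
eef_rot: [-0.004, 0.804, -0.595, 0.008]
contact_force: [38.3, 6.6, -4.4]
width: 0.0178
grasp_force: 21.6
```

```bash
python3 -m inch '1 0 0 0 0;1 0 0 0 0'; python3 -m inch '1 0 0 0 0'
```

```text
clock: 3.95
eef_pos: [0.5324, -0.258, 0.1033]
eef_rot: [-0.002, 0.805, -0.593, 0.006]
contact_force: [22.7, 5.2, -1.0]
width: 0.0178
grasp_force: 21.0
clock: 4.05
eef_pos: [0.5322, -0.258, 0.1033]
eef_rot: [-0.002, 0.805, -0.593, 0.005]
contact_force: [22.4, 4.1, -0.9]
width: 0.018
grasp_force: 21.0
```

```bash
python3 - <<'E'
from plant import r
from h import *
o,c=wrist(r);print(o["ft_torque"],o["joint_pos"].round(3));t=r.read_camera("top")["img"]
a=cv2.resize(c["img"][100:,80:430,::-1],(500,400));b=cv2.resize(t[150:270,250:370,::-1],(300,400)[::1],interpolation=cv2.INTER_CUBIC)
cv2.imwrite("pics/w2.png",np.hstack([a,b]))
E
```

```text
[ 0.72885082 -3.59983875 -0.13238331] [-0.531  0.599  1.661  0.004  0.87   2.305]
```

View pics/w2.png

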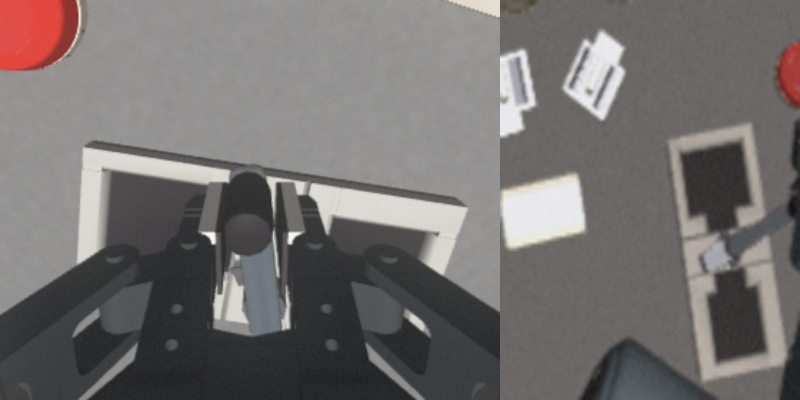

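The lever is held at about 70°, past the crest, but something resists with 22 N. I'll open the fingers a little so it can run on by itself.

```bash
python3 -m inch '0.3 0 0 0 0;0.1 0 0 0 0;0.1 0 0 0 0;0.1 0 0 0 0;0.1 0 0 0 0'
python3 - <<'E'
from plant import r
from h import *
o,c=wrist(r);print(o["eef_pos"],o["contact_force"]);t=r.read_camera("top")["img"]
a=cv2.resize(c["img"][100:,80:430,::-1],(500,400));b=cv2.resize(t[150:270,250:370,::-1],(300,400)[::1],interpolation=cv2.INTER_CUBIC)
cv2.imwrite("pics/w3.png",np.hstack([a,b]))
E
```

```text
clock: 4.65
eef_pos: [0.5288, -0.2575, 0.1019]
eef_rot: [-0.001, 0.806, -0.592, 0.001]
contact_force: [5.8, 3.1, -0.8]
width: 0.0384
grasp_force: 3.6
[ 0.52881369 -0.25746698  0.10186954] [ 5.7639696   3.1328705  -0.76903356]
```

View pics/w3.png

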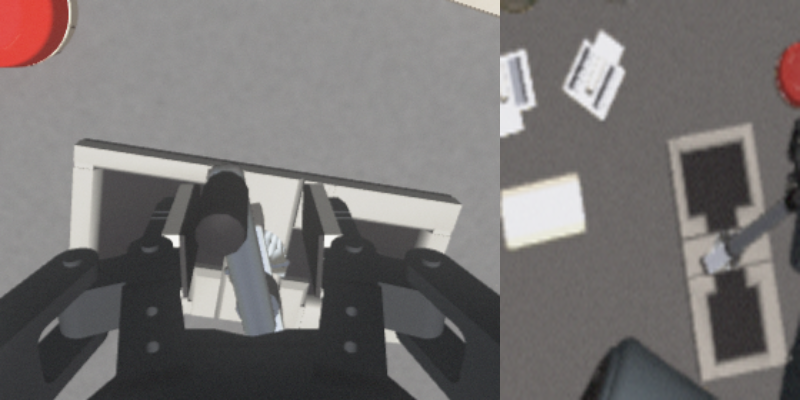

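```bash
python3 -m inch '0.1 0 .005 0 2;0.1 0 .010 0 4;0.1 -.0005 .015 0 6;0.1 -.001 .02 0 8;0.1 -.002 .0245 0 10;0.1 -.002 .0245 0 10'
python3 - <<'E'
from plant import r
from h import *
o,c=wrist(r);print(o["eef_pos"],o["contact_force"]);t=r.read_camera("top")["img"]
a=cv2.resize(c["img"][100:,80:430,::-1],(500,400));b=cv2.resize(t[150:270,250:370,::-1],(300,400)[::1],interpolation=cv2.INTER_CUBIC)
cv2.imwrite("pics/w4.png",np.hstack([a,b]))
E
```

```text
clock: 5.35
eef_pos: [0.5045, -0.2636, 0.1022]
eef_rot: [-0.0, 0.751, -0.661, 0.001]
contact_force: [4.2, -0.7, 2.7]
width: 0.0386
grasp_force: 1.8
[ 0.50445993 -0.26364202  0.10217692] [ 4.24010951 -0.73597172  2.65403899]
```

View pics/w4.png

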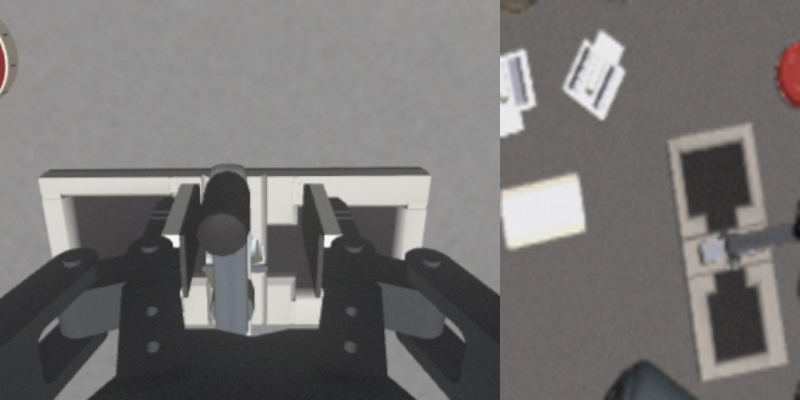

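The handle now looks to be at about 88°. I'll back off and check that it stays open.

```bash
python3 -m inch '0 0 .006 0 0;0 0 .006 -.03 0;-1 0 .006 -.08 0;-1 0 .006 -.13 0;-1 0 .006 -.18 0;-1 0 .006 -.18 0;-1 0 .006 -.18 0'
python3 - <<'E'
from plant import r
from h import *
o,c=wrist(r);print(o["eef_pos"],o["contact_force"])
np.savez("w5.npz",img=c["img"],mtx=c["mtx"],R=c["R"],t=c["t"])
cv2.imwrite("pics/w5.png",cv2.resize(c["img"][:300,:,::-1],(800,469)))
E
```

```text
clock: 6.15
eef_pos: [0.4973, -0.2637, 0.2815]
eef_rot: [0.0, 0.751, -0.66, 0.0]
contact_force: [-0.5, 0.7, -0.9]
width: 0.0854
grasp_force: 0.0
[ 0.49727468 -0.26372654  0.28152629] [-0.46491566  0.67548603 -0.89249846]
```

View pics/w5.png

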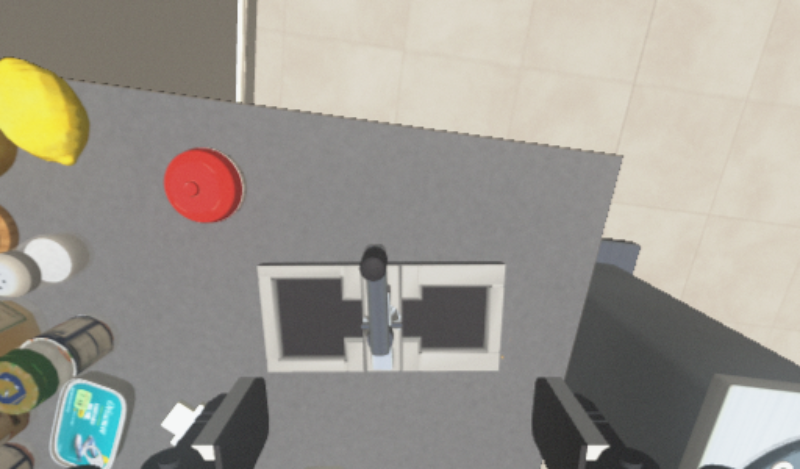

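The handle stays fully open: the lever is vertical in the picture, with the knob at (373,262). Next I'll go above the inserts.

```bash
python3 -m inch '-1 -.264 -.158 0 -93;-1 -.264 -.158 0 -93;-1 -.264 -.158 0 -93;-1 -.264 -.158 0 -93;-1 -.264 -.158 0 -93;-1 -.264 -.158 0 -93;-1 -.264 -.158 0 -93;-1 -.264 -.158 0 -93;-1 -.264 -.158 0 -93;-1 -.264 -.158 0 -93' >/dev/null; python3 -m inch '-1 0 0 0 -7.5;-1 0 0 0 -7.5;-1 0 0 0 -7.5'
python3 - <<'E'
from plant import r
from h import *
o,c=wrist(r)
np.savez("w6.npz",img=c["img"],mtx=c["mtx"],R=c["R"],t=c["t"])
cv2.imwrite("pics/w6.png",cv2.resize(c["img"][:250,:,::-1],None,fx=1.5625,fy=1.5625,interpolation=cv2.INTER_CUBIC))
w=np.load("w5.npz")
f=lambda l,z:bp(w,(np.array(l)+.5)/1.5625-.5,[z]*len(l))
p=f([(258,263),(505,263),(499,371),(268,372)],.014);print(p.mean(0),np.linalg.norm(np.diff(np.r_[p,p[:1]],axis=0),axis=1).round(4))
v=p[0]+p[3]-p[1]-p[2];print("head",np.degrees(np.arctan2(v[1],v[0])))
k=f([(373,262)],.108)[0];print("knob",k,"ang",np.degrees(np.arctan2(*(k-p.mean(0))[1::-1])))
E
```

```text
clock: 7.5
eef_pos: [0.6201, 0.0181, 0.2798]
eef_rot: [-0.0, 0.996, 0.092, -0.001]
contact_force: [0.1, -0.4, -0.5]
width: 0.0852
grasp_force: 0.0
[ 0.50330884 -0.18929635  0.014     ] [0.2182 0.1059 0.2205 0.107 ]
head 7.475404870160739
knob [ 0.51528023 -0.26558959  0.108     ] ang -81.08227479434294
```

View pics/w6.png

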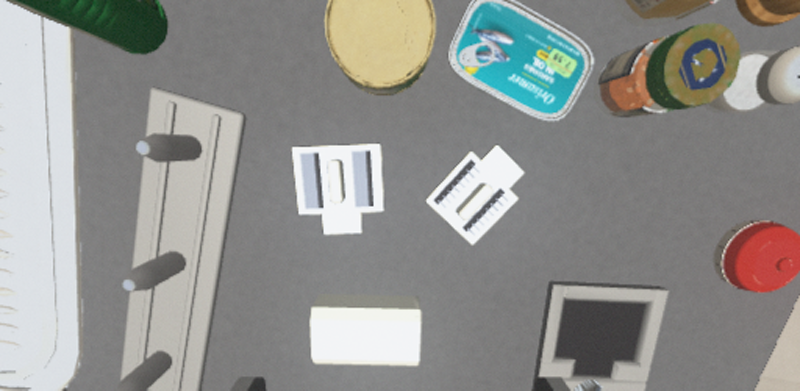

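Wide insert main corners: (292,147), (381,144), (383,212), (298,215), with grip top around (336,181). Narrow insert corners: (426,200), (473,152), (518,198), (474,245), with its tongue at upper right and grip around (475,201). Peg tips are at (142,148) and (128,284).

```bash
python3 - <<'E'
from plant import r
from h import *
w=np.load("w6.npz")
f=lambda l,z:bp(w,(np.array(l)+.5)/1.5625-.5,[z]*len(l))
for n,l,tg in(("wide",[(292,147),(381,144),(383,212),(298,215)],(342,233)),("narrow",[(426,200),(473,152),(518,198),(474,245)],(511,159))):
    p=f(l,.008);q=f([tg],.008)[0];m=p.mean(0);e=np.roll(p,-1,0)-p;print(n,m.round(4),np.linalg.norm(e,axis=1).round(4),"heads",np.degrees(np.arctan2(e[:,1],e[:,0])).round(1),"tongue head",np.degrees(np.arctan2(*(q-m)[1::-1])).round(1))
print("grips",f([(336,181)],.032).round(4),f([(475,200)],.032).round(4))
print("pegs",f([(142,148),(128,284)],.085).round(4).tolist())
p=f([(310,309),(420,309),(420,364),(314,364)],.048);print("b",p.round(4).tolist())
p=f([(152,88),(244,115)],.01);print("stand far corners",p.round(4).tolist())
o=r.get_obs()
E
```

```text
wide [0.66   0.0793 0.008 ] [0.0737 0.0558 0.0736 0.056 ] heads [ -77.6 -168.4  102.6   11.7] tongue head -167.9
narrow [ 0.6652 -0.0359  0.008 ] [0.0548 0.0551 0.0541 0.0581] heads [ -33.8 -122.5  149.5   58.3] tongue head -31.8
grips [[0.6613 0.0783 0.032 ]] [[ 0.667  -0.0337  0.032 ]]
pegs [[0.6638, 0.2022, 0.085], [0.5658, 0.2111, 0.085]]
b [[0.5564, 0.083, 0.048], [0.5732, -0.0067, 0.048], [0.5237, -0.0166, 0.048], [0.5069, 0.0734, 0.048]]
stand far corners [[0.7037, 0.2347, 0.01], [0.697, 0.1613, 0.01]]
```

```bash
python3 -m inch '-1 .051 -.0526 0 -1.5;-1 .051 -.0526 .05 -1.5;-1 .051 -.0526 .1 -1.5;-0.2 .051 -.0526 .15 -1.5;-0.2 .051 -.0526 .2 -1.5;-0.2 .051 -.0526 .24 -1.5;-0.2 .051 -.0526 .25 -1.5;1 .051 -.0526 .25 -1.5;1 .051 -.0526 .25 -1.5;1 .051 -.0526 .25 -1.5' 30;  python3 -m inch '1 0 0 0 0;1 0 0 0 0;1 0 0 0 0' 40; python3 - <<'E'
from plant import r
from h import *
shift(r.get_obs(),[.5038+.066*np.cos(.1309),-.1895+.066*np.sin(.1309),.034],np.radians(-82.5))
E
```

```text
clock: 8.55
eef_pos: [0.6624, 0.0794, 0.0342]
eef_rot: [0.0, 0.994, 0.107, 0.002]
contact_force: [-2.7, -1.3, 3.2]
width: 0.009
grasp_force: 29.6
clock: 8.85
eef_pos: [0.6624, 0.0794, 0.0342]
eef_rot: [0.0, 0.994, 0.107, 0.002]
contact_force: [-0.5, 0.1, 7.9]
width: 0.0089
grasp_force: 43.7
shift mm [-146.4  234.5   -0.3] turn 4.8 tcp [0.6624 0.0794 0.0342] toolx [0.977 0.213 0.004] tooly [ 0.213 -0.977  0.001]
```

```bash
python3 -m inch '1 0 0 -.05 0;1 0 0 -.1 0;1 0 0 -.13 0;1 0 0 -.13 0;1 -.05 .08 -.13 3;1 -.1 .16 -.13 5;1 -.144 .2345 -.13 5;1 -.144 .2345 -.13 5;1 -.144 .2345 -.13 5;1 -.144 .2345 -.13 5'; python3 - <<'E'
from plant import r
from h import *
o,c=wrist(r);shift(o,[.5712,-.1806,.034],np.radians(-82.5))
np.savez("w7.npz",img=c["img"],mtx=c["mtx"],R=c["R"],t=c["t"])
cv2.imwrite("pics/w7.png",cv2.resize(c["img"][:,:,::-1],(700,525),interpolation=cv2.INTER_CUBIC))
E
```

```text
clock: 9.85
eef_pos: [0.5685, -0.1836, 0.1614]
eef_rot: [0.0, 0.998, 0.062, -0.0]
contact_force: [1.2, -0.3, -0.8]
width: 0.0089
grasp_force: 42.4
shift mm [  3.1  -2.6 127.4] turn -0.3 tcp [ 0.5685 -0.1836  0.1614] toolx [ 0.992  0.125 -0.   ] tooly [ 0.125 -0.992  0.   ]
```

View pics/w7.png

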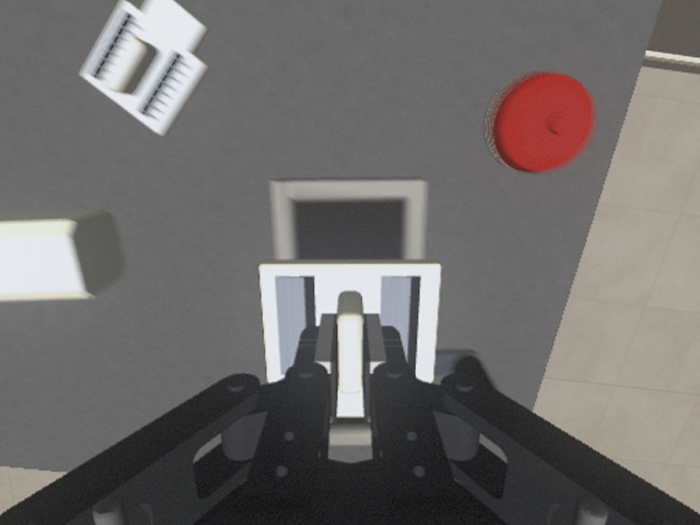

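Insert is held square. Its far edge runs (260,263)–(440,263), and the caddy's far edge runs (271,181)–(427,181).

```bash
python3 - <<'E'
from plant import r
from h import *
w=np.load("w7.npz");o=r.get_obs()
f=lambda l,z:bp(w,(np.array(l)+.5)*512/700-.5,[z]*len(l))
p=f([(260,263),(440,263)],.1354);R=rot(o).as_matrix();print("tool-frame far edge mm",((p-o["eef_pos"])@R*1e3).round(1))
q=f([(271,181),(427,181)],.014);u=np.array([np.cos(.1309),np.sin(.1309)]);v=np.array([u[1],-u[0]])
d=q[:,:2]-[.5038,-.1895];print("caddy-frame corners (y,x) mm",(d@u*1e3).round(1),(d@v*1e3).round(1))
E
```

```text
tool-frame far edge mm [[ 27.1 -38.3  25.9]
 [ 27.1  33.6  26. ]]
caddy-frame corners (y,x) mm [109.2 108.5] [-50.9  54.4]
```

```bash
python3 - <<'E'
from plant import r
from h import *
from scipy.signal import find_peaks
o,c=wrist(r);R=rot(o).as_matrix();g=cv2.cvtColor(c["img"],cv2.COLOR_RGB2GRAY).astype(float);print(o["eef_pos"])
def pk(s,lo,hi,h=6):
    d=np.abs(np.gradient(cv2.GaussianBlur(s[None],(5,1),0)[0]));i,_=find_peaks(d[lo:hi],height=h,distance=4);return i+lo,d[i+lo].round()
for rows,lo,hi,z in((range(150,160),180,330,.014),(range(200,225),180,330,.1354)):
    s=g[rows.start:rows.stop].mean(0);i,h=pk(s,lo,hi);v=rows.start+(len(rows)-1)/2
    p=bp(c,[(x,v) for x in i],[z]*len(i));print(i,h,"tool y mm",((p-o["eef_pos"])@R*1e3)[:,1].round(1))
s=g[:,240:270].mean(1);i,h=pk(s,110,215);p=bp(c,[(254.5,x) for x in i],[.014]*len(i));print(i,h,"x at z14",((p-o["eef_pos"])@R*1e3)[:,0].round(1));p=bp(c,[(254.5,x) for x in i],[.1354]*len(i));print("x at plate",((p-o["eef_pos"])@R*1e3)[:,0].round(1))
E
```

```text
[ 0.56799139 -0.18552359  0.16140022]
[195 209 292 305] [18. 15. 18. 18.] tool y mm [-58.  -44.8  33.6  45.9]
[190 201 222 230 247 265 278 300 307 321] [34. 17. 23. 43. 15. 15. 17. 24. 42. 33.] tool y mm [-37.2 -31.  -19.3 -14.8  -5.3   4.7  12.   24.2  28.2  36. ]
[130 143 192 213] [26. 20. 34. 17.] x at z14 [ 46.   34.1 -14.2 -36.5]
x at plate [59.9 53.3 26.5 14.1]
```

```bash
python3 -m inch '1 .0035 -.005 .03 .3;1 .0035 -.005 .07 .3;1 .0035 -.005 .1 .3;1 .0035 -.005 .1 .3;1 .0035 -.005 .1 .3;1 .0035 -.005 .105 .3;1 .0035 -.005 .11 .3;1 .0035 -.005 .115 .3;1 .0035 -.005 .119 .3;1 .0035 -.005 .122 .3'; python3 -m inch '1 0 0 .001 0;1 0 0 .001 0'
```

```text
clock: 10.95
eef_pos: [0.5747, -0.177, 0.0434]
eef_rot: [0.002, 0.998, 0.061, 0.002]
contact_force: [-19.0, -8.9, 56.8]
width: 0.009
grasp_force: 63.7
clock: 11.15
eef_pos: [0.5747, -0.1773, 0.0431]
eef_rot: [0.002, 0.998, 0.061, 0.002]
contact_force: [-13.8, -8.8, 44.4]
width: 0.0092
grasp_force: 62.3
```

```bash
python3 -m inch '1 0 0 -.012 0;1 -.0024 .0042 -.012 0;1 -.0024 .0042 -.012 0;1 -.0024 .0042 -.012 0;1 -.0024 .0042 -.012 0;1 -.0024 .0042 -.012 0'; python3 -m inch '1 0 0 0 0;1 0 0 0 0'
```

```text
clock: 11.75
eef_pos: [0.5709, -0.1793, 0.0497]
eef_rot: [-0.0, 0.998, 0.061, -0.0]
contact_force: [-1.4, -0.2, -1.5]
width: 0.0088
grasp_force: 43.7
clock: 11.95
eef_pos: [0.571, -0.1794, 0.0501]
eef_rot: [-0.0, 0.998, 0.061, -0.0]
contact_force: [-0.4, -0.6, -1.8]
width: 0.0093
grasp_force: 43.7
```

```bash
python3 -m inch '1 0 .0006 .003 -.4;1 0 .0006 .006 -.4;1 0 .0006 .008 -.4;1 0 .0006 .010 -.4;1 0 .0006 .011 -.4;1 0 .0006 .011 -.4'
```

```text
clock: 12.55
eef_pos: [0.5711, -0.1799, 0.0399]
eef_rot: [-0.0, 0.998, 0.065, -0.0]
contact_force: [-3.2, 2.4, 7.3]
width: 0.0087
grasp_force: 44.7
```

```bash
python3 -m inch '0.2 0 0 0 0;0.2 0 0 0 0;0.2 0 0 0 0;0.2 0 0 -.04 0;0.2 0 0 -.09 0;-1 0 0 -.14 0;-1 0 0 -.19 0;-1 0 0 -.24 0;-1 0 0 -.24 0;-1 0 0 -.24 0' 20; python3 -m inch '-1 0 0 0 0;-1 0 0 0 0'; python3 - <<'E'
from plant import r
from h import *
o,c=wrist(r);shift(o,[.666,-.035,.03],np.radians(-32-90))
np.savez("w8.npz",img=c["img"],mtx=c["mtx"],R=c["R"],t=c["t"])
cv2.imwrite("pics/w8.png",cv2.resize(c["img"][:290,:,::-1],None,fx=1.5625,fy=1.5625,interpolation=cv2.INTER_CUBIC))
E
```

```text
clock: 13.55
eef_pos: [0.5713, -0.1801, 0.28]
eef_rot: [0.0, 0.998, 0.064, 0.001]
contact_force: [-0.3, 0.6, -1.3]
width: 0.0856
grasp_force: 0.0
clock: 13.75
eef_pos: [0.5706, -0.1799, 0.2776]
eef_rot: [-0.001, 0.998, 0.064, -0.001]
contact_force: [0.1, 0.2, 0.0]
width: 0.0855
grasp_force: 0.0
shift mm [ 113.8 -131.1  247.5] turn 39.4 tcp [ 0.5706 -0.1799  0.2776] toolx [ 0.992  0.129 -0.003] tooly [ 0.129 -0.992 -0.001]
```

View pics/w8.png

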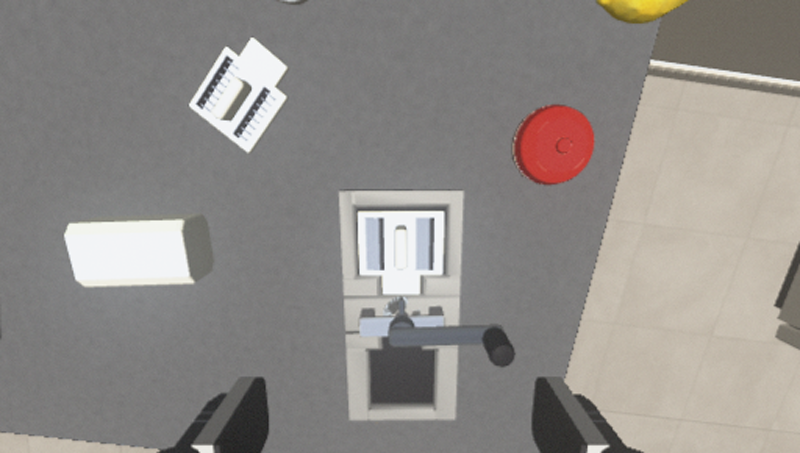

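The wide insert sits squarely in its pocket at (401,243), and the handle lies open at (500,343). Next is the narrow insert, with corners near (190,103), (287,95) and (248,152).

```bash
python3 - <<'E'
from h import *
w=np.load("w8.npz")
f=lambda l,z:bp(w,(np.array(l)+.5)/1.5625-.5,[z]*len(l))
p=f([(190,103),(228,46),(287,95),(248,152)],.008);print(p.round(4).tolist(),p.mean(0).round(4));g=f([(236,100)],.032);print(g)
q=f([(357,211),(445,211)],.014);u=np.array([np.cos(.1309),np.sin(.1309)]);v=np.array([u[1],-u[0]]);d=q[:,:2]-[.5038,-.1895];print("wide far corners caddy y,x",(d@u*1e3).round(1),(d@v*1e3).round(1))
E
```

```text
[[0.6588, 0.0021, 0.008], [0.7038, -0.0275, 0.008], [0.6747, -0.0747, 0.008], [0.6271, -0.045, 0.008]] [ 0.6661 -0.0363  0.008 ]
[[ 0.66467852 -0.04264332  0.032     ]]
wide far corners caddy y,x [93.4 93.2] [-38.1  36.2]
```

```bash
python3 -m inch '-1 .114 -.1305 0 39.5;-1 .114 -.1305 0 39.5;-1 .114 -.1305 0 39.5;-1 .114 -.1305 .05 39.5;-1 .114 -.1305 .1 39.5;-1 .114 -.1305 .15 39.5;-0.2 .114 -.1305 .17 39.5;-0.2 .114 -.1305 .17 39.5;-0.2 .114 -.1305 .17 39.5;-0.2 .114 -.1305 .17 39.5' >/dev/null; python3 -m inch '-0.2 0 0 0 0'; python3 - <<'E'
from plant import r
from h import *
o=r.get_obs();shift(o,[.666,-.0355,.032],np.radians(-122))
E
```

```text
clock: 14.9
eef_pos: [0.6683, -0.0361, 0.1113]
eef_rot: [-0.0, 0.961, -0.277, 0.002]
contact_force: [0.3, 0.3, 0.1]
width: 0.0514
grasp_force: 0.0
shift mm [-2.5  0.8 79.3] turn -0.1 tcp [ 0.6683 -0.0361  0.1113] toolx [ 0.847 -0.532  0.003] tooly [-0.532 -0.847 -0.001]
```

```bash
python3 -m inch '-0.2 -.002 .001 .04 0;-0.2 -.002 .001 .07 0;-0.2 -.002 .001 .079 0;1 -.002 .001 .079 0;1 -.002 .001 .079 0;1 -.002 .001 .079 0;1 -.002 .001 .079 0;1 -.002 .001 .079 0;1 -.002 .001 .079 0' 40;python3 -m inch '1 0 0 0 0'; python3 -m inch '1 0 0 -.05 0;1 0 0 -.1 0;1 0 0 -.13 -5;1 0 0 -.13 -13;1 0 0 -.13 -21;1 0 0 -.13 -29;1 0 0 -.13 -36;1 0 0 -.13 -39.5;1 0 0 -.13 -39.5;1 0 0 -.13 -39.5'; python3 - <<'E'
from plant import r
from h import *
u=np.array([np.cos(.1309),np.sin(.1309)]);p=[.5038,-.1895]-.066*u;print(p);shift(r.get_obs(),[*p,.16],np.radians(-82.5))
E
```

```text
clock: 15.8
eef_pos: [0.6664, -0.0359, 0.0325]
eef_rot: [-0.0, 0.961, -0.276, 0.002]
contact_force: [-0.9, 0.3, 6.9]
width: 0.0094
grasp_force: 41.4
clock: 15.9
eef_pos: [0.6663, -0.0359, 0.0325]
eef_rot: [-0.0, 0.961, -0.276, 0.002]
contact_force: [-1.3, -0.5, 6.9]
width: 0.0088
grasp_force: 41.4
clock: 16.9
eef_pos: [0.6652, -0.0357, 0.1608]
eef_rot: [0.0, 0.998, 0.064, 0.0]
contact_force: [-1.0, -0.1, -2.3]
width: 0.0091
grasp_force: 40.3
[ 0.43836464 -0.19811475]
shift mm [-245.6  132.3    0.7] turn -0.2 tcp [ 0.6652 -0.0357  0.1608] toolx [0.992 0.127 0.001] tooly [ 0.127 -0.992  0.   ]
```

```bash
python3 -m inch '1 -.2455 .1325 -.01 0;1 -.2455 .1325 -.01 0;1 -.2455 .1325 -.01 0;1 -.2455 .1325 -.01 0;1 -.2455 .1325 -.01 0;1 -.2455 .1325 -.01 0;1 -.2455 .1325 -.01 0;1 -.2455 .1325 -.01 0;1 -.2455 .1325 -.01 0;1 -.2455 .1325 -.01 0'; python3 -m inch '1 0 0 0 0;1 0 0 0 0;1 0 0 0 0'; python3 - <<'E'
from plant import r
from h import *
o,c=wrist(r);print(o["eef_pos"]);shift(o,[.4384,-.1981,.0385],np.radians(-82.5))
np.savez("w9.npz",img=c["img"],mtx=c["mtx"],R=c["R"],t=c["t"],e=o["eef_pos"],q=rot(o).as_matrix())
cv2.imwrite("pics/w9.png",cv2.resize(c["img"][:,:,::-1],(800,600),interpolation=cv2.INTER_CUBIC))
E
```

```text
clock: 17.9
eef_pos: [0.4395, -0.1982, 0.1703]
eef_rot: [0.0, 0.998, 0.065, 0.0]
contact_force: [0.4, -0.1, -1.2]
width: 0.0087
grasp_force: 40.3
clock: 18.2
eef_pos: [0.4389, -0.1985, 0.1702]
eef_rot: [-0.0, 0.998, 0.065, -0.0]
contact_force: [-1.1, -0.9, -0.1]
width: 0.0091
grasp_force: 40.3
[ 0.43890845 -0.19854943  0.17019676]
shift mm [ -0.4  -0.5 131.7] turn -0.1 tcp [ 0.4389 -0.1985  0.1702] toolx [ 0.992  0.129 -0.   ] tooly [ 0.129 -0.992 -0.   ]
```

View pics/w9.png

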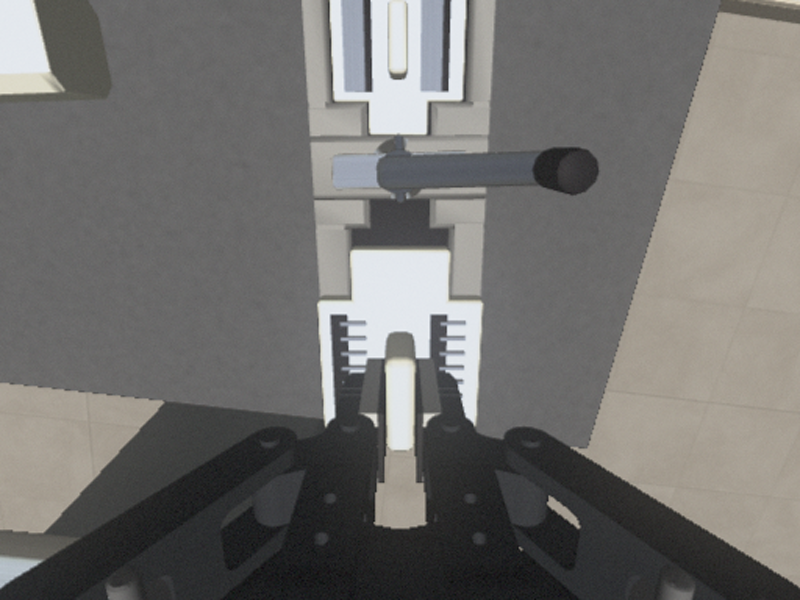

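```bash
python3 - <<'E'
from h import *
w=np.load("w9.npz")
f=lambda l,z:((bp(w,(np.array(l)+.5)/1.5625-.5,[z]*len(l))-w["e"])@w["q"]*1e3)[:,:2].round(1).tolist()
print("plate: tongue tip, main edge",f([(351,249),(450,249),(318,301),(482,301)],.1457))
print("caddy sides, wide pocket line, groove lines",f([(316,250),(485,250),(314,198),(488,198),(309,137),(489,137)],.014))
E
```

```text
plate: tongue tip, main edge [[45.1, -16.8], [45.1, 16.3], [26.8, -28.8], [26.7, 28.0]]
caddy sides, wide pocket line, groove lines [[16.2, -53.3], [16.1, 52.8], [48.3, -52.7], [48.2, 52.8], [83.3, -53.6], [83.2, 51.4]]
```

```bash
python3 -m inch '1 .0005 0 .05 0;1 .0005 0 .1 0;1 .0005 0 .112 0;1 .0005 0 .112 0;1 .0005 0 .112 0;1 .0005 0 .118 0;1 .0005 0 .124 0;1 .0005 0 .128 0;1 .0005 0 .131 0;1 .0005 0 .133 0';python3 -m inch '1 0 0 0 0'
```

```text
clock: 19.25
eef_pos: [0.4393, -0.1987, 0.0383]
eef_rot: [-0.0, 0.998, 0.065, -0.0]
contact_force: [-14.8, 6.4, 53.6]
width: 0.009
grasp_force: 47.8
clock: 19.35
eef_pos: [0.4392, -0.1987, 0.0384]
eef_rot: [-0.0, 0.998, 0.065, -0.0]
contact_force: [-6.7, 2.7, 21.0]
width: 0.0088
grasp_force: 43.4
```

```bash
python3 -m inch '0.2 0 0 -.001 0;0.2 0 0 -.001 0;0.2 0 0 -.001 0;0.2 0 0 -.04 0;0.2 0 0 -.09 0;-1 0 0 -.14 0;-1 0 0 -.19 0;-1 0 0 -.24 0;-1 -.04 0 -.24 0;-1 -.04 0 -.24 0' 20; python3 -m inch '-1 0 0 0 0;-1 0 0 0 0;-1 0 0 0 0'; python3 - <<'E'
from plant import r
from h import *
o,c=wrist(r);u=np.array([np.cos(.1309),np.sin(.1309)]);v=np.array([u[1],-u[0]])
k=np.array([.5038,-.1895])+.072*v;print("knob",k);shift(o,[*k,.1],np.radians(-172.5))
np.savez("w10.npz",img=c["img"],mtx=c["mtx"],R=c["R"],t=c["t"])
cv2.imwrite("pics/w10.png",cv2.resize(c["img"][:,:,::-1],(800,600),interpolation=cv2.INTER_CUBIC))
E
```

```text
clock: 20.35
eef_pos: [0.3974, -0.2039, 0.2783]
eef_rot: [0.001, 0.998, 0.064, 0.0]
contact_force: [0.1, 0.1, -0.0]
width: 0.0852
grasp_force: 0.0
clock: 20.65
eef_pos: [0.4, -0.2037, 0.2768]
eef_rot: [-0.0, 0.998, 0.065, -0.0]
contact_force: [0.2, 0.2, 0.6]
width: 0.0854
grasp_force: 0.0
knob [ 0.51319791 -0.26088403]
shift mm [105.   71.4 176.7] turn 89.9 tcp [ 0.4    -0.2037  0.2768] toolx [ 0.992  0.129 -0.001] tooly [ 0.129 -0.992 -0.001]
```

View pics/w10.png

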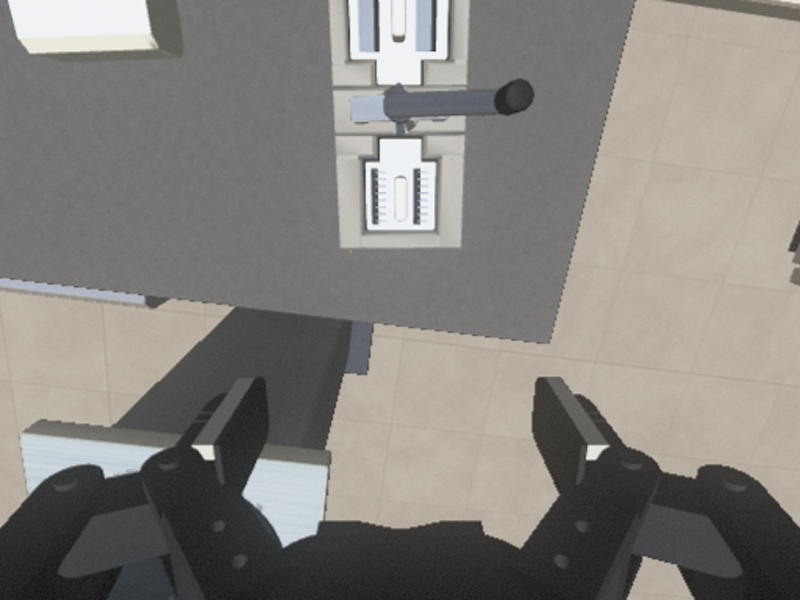

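Both inserts lie home, the narrow one at (400,190), and the handle is still open with its knob at (515,97). Now I'll move over the knob to swing it back.

```bash
python3 -m inch '-1 .105 .0714 .02 90;-1 .105 .0714 .02 90;-1 .105 .0714 .02 90;-1 .105 .0714 .02 90;-1 .105 .0714 .02 90;-1 .105 .0714 .02 90;-1 .105 .0714 .02 90;-1 .105 .0714 .05 90;-1 .105 .0714 .05 90;-1 .105 .0714 .05 90' >/dev/null; python3 -m inch '0.1 0 0 0 5;0.1 0 0 0 5;0.1 0 0 0 5;0.1 0 0 0 5'; python3 - <<'E'
from plant import r
from h import *
o,c=wrist(r);shift(o,[.5132,-.2609,.098],np.radians(-172.5))
for ph in range(0,105,8):
    a=np.radians(ph);print(-ph,(72*(np.cos(a)-1)-5.5*np.sin(a)).round(1),(-72*np.sin(a)-5.5*np.cos(a)).round(1))
# knob = dark blob near image: threshold
g=cv2.cvtColor(c["img"],cv2.COLOR_RGB2GRAY);w=np.load("w10.npz");k=bp(w,[[(515+.5)/1.5625-.5,(95+.5)/1.5625-.5]],[.106]);print("knob",k)
E
```

```text
clock: 22.1
eef_pos: [0.513, -0.261, 0.2271]
eef_rot: [0.0, 0.747, -0.665, -0.0]
contact_force: [-0.2, -0.6, 0.4]
width: 0.0385
grasp_force: 0.0
shift mm [-1.000e-01 -3.000e-01  1.291e+02] turn -0.9 tcp [ 0.513  -0.261   0.2271] toolx [ 0.115 -0.993 -0.   ] tooly [-0.993 -0.115  0.   ]
0 0.0 -5.5
-8 -1.5 -15.5
-16 -4.3 -25.1
-24 -8.5 -34.3
-32 -13.9 -42.8
-40 -20.4 -50.5
-48 -27.9 -57.2
-56 -36.3 -62.8
-64 -45.4 -67.1
-72 -55.0 -70.2
-80 -64.9 -71.9
-88 -75.0 -72.1
-96 -85.0 -71.0
-104 -94.8 -68.5
knob [[ 0.51500882 -0.2573717   0.106     ]]
```

```bash
python3 -m inch '0.1 0 0 .05 0;0.1 0 0 .09 0;0.1 0 0 .11 0;0.1 0 0 .129 0;0.1 0 0 .129 0;0.3 0 0 .129 -1;0.3 0 0 .129 -1;0.3 0 0 .129 -1'
```

```text
clock: 22.95
eef_pos: [0.5134, -0.2614, 0.0994]
eef_rot: [-0.0, 0.752, -0.66, 0.001]
contact_force: [0.6, 0.2, -0.4]
width: 0.0301
grasp_force: 0.0
```

```bash
python3 -m inch '0.3 0 -.0055 0 0;0.3 -.0015 -.0155 0 -8;0.3 -.0043 -.0251 0 -16;0.3 -.0085 -.0343 0 -24;0.3 -.0139 -.0428 0 -32;0.3 -.0204 -.0505 0 -40;0.3 -.0279 -.0572 0 -48;0.3 -.0363 -.0628 0 -56;0.3 -.0454 -.0671 0 -64;0.3 -.055 -.0702 0 -72'
```

```text
clock: 23.95
eef_pos: [0.5722, -0.2017, 0.0983]
eef_rot: [0.003, 0.996, -0.089, -0.003]
contact_force: [-20.7, -39.2, 9.1]
width: 0.0301
grasp_force: 21.9
```

```bash
python3 -m inch '0.3 0 0 0 0'; python3 -m inch '0.3 0 0 0 0;0.3 0 0 0 0'; python3 - <<'E'
from plant import r
from h import *
o,c=wrist(r);print(o["ft_torque"],o["eef_pos"])
cv2.imwrite("pics/w11.png",np.hstack([cv2.resize(c["img"][60:,60:450,::-1],(480,400)),cv2.resize(r.read_camera("top")["img"][150:270,250:370,::-1],(320,400),interpolation=cv2.INTER_CUBIC)]))
E
```

```text
clock: 24.05
eef_pos: [0.5749, -0.2007, 0.0985]
eef_rot: [0.003, 0.996, -0.089, 0.0]
contact_force: [-0.9, -21.4, -8.6]
width: 0.0297
grasp_force: 10.4
clock: 24.25
eef_pos: [0.5757, -0.1975, 0.0986]
eef_rot: [-0.0, 0.996, -0.092, 0.0]
contact_force: [0.0, 0.3, -0.1]
width: 0.03
grasp_force: 0.0
[ 0.03233427 -0.01316151  0.01852604] [ 0.57572573 -0.19751799  0.09862918]
```

```bash
python3 -m inch '0.3 -.0006 -.005 0 -4;0.3 -.0015 -.010 0 -8;0.3 -.003 -.015 0 -12;0.3 -.0043 -.0196 0 -16;0.3 -.0055 -.0225 0 -18.5;0.3 -.0055 -.0225 0 -18.5;0.3 -.0055 -.0225 0 -18.5'; python3 - <<'E'
from plant import r
from h import *
o,c=wrist(r);shift(o,[.5038,-.1895,.1]);print(o["contact_force"])
t=r.read_camera("top")["img"]
cv2.imwrite("pics/w12.png",np.hstack([cv2.resize(c["img"][60:,60:450,::-1],(480,400)),cv2.resize(t[150:270,250:370,::-1],(320,400),interpolation=cv2.INTER_CUBIC)]))
E
```

```text
clock: 25.05
eef_pos: [0.5742, -0.1743, 0.0984]
eef_rot: [-0.0, 0.998, 0.069, 0.0]
contact_force: [0.7, -0.8, 0.6]
width: 0.0299
grasp_force: 0.5
shift mm [-71.9   5.4  -1.6]  tcp [ 0.5742 -0.1743  0.0984] toolx [0.991 0.137 0.   ] tooly [ 0.137 -0.991 -0.   ]
[ 0.72135464 -0.78200229  0.60918219]
```

```bash
python3 -m inch '-0.2 0 0 -.04 0;-0.2 0 0 -.08 0;-1 -.02 .008 -.12 .5;-1 -.04 .0175 -.16 .5;-1 -.057 .0175 -.2 .5;-1 -.057 .0175 -.2 .5;-1 -.057 .0175 -.2 .5;-1 -.057 .0175 -.2 .5;-1 -.057 .0175 -.2 .5'; python3 - <<'E'
from plant import r
from h import *
o,c=wrist(r);w=np.load("w1.npz");print(o["eef_pos"])
np.savez("w12.npz",img=c["img"],mtx=c["mtx"],R=c["R"],t=c["t"])
def dark(c,lo):
    g=cv2.cvtColor(c["img"],cv2.COLOR_RGB2GRAY);s=cv2.blur(g,(1,1))
    return g
# template-match the handle from w1 (knob + lever patch) in the new picture
g0=cv2.cvtColor(w["img"],cv2.COLOR_RGB2GRAY);g1=cv2.cvtColor(c["img"],cv2.COLOR_RGB2GRAY)
for n,(a,b,x,y) in dict(knob=(103,125,235,256),lever=(130,178,234,260),bridge=(165,195,234,262),cadTop=(76,92,205,290)).items():
    m=cv2.matchTemplate(g1[a-25:b+25,x-25:y+25],g0[a:b,x:y],cv2.TM_CCOEFF_NORMED);_,v,_,l=cv2.minMaxLoc(m);print(n,round(v,3),"shift px",l[0]-25,l[1]-25)
E
```

```text
clock: 26.05
eef_pos: [0.52, -0.1992, 0.2969]
eef_rot: [-0.001, 0.998, 0.065, -0.001]
contact_force: [-0.4, 0.6, -0.1]
width: 0.0854
grasp_force: 0.0
[ 0.52000609 -0.19922061  0.29687638]
knob 0.269 shift px 15 11
lever 0.345 shift px 1 -24
bridge 0.364 shift px 21 -20
cadTop 0.959 shift px 1 0
```

```bash
python3 - <<'E'
from h import *
for n in("w1","w12"):
    w=np.load(n+".npz");g=cv2.cvtColor(w["img"],cv2.COLOR_RGB2GRAY)[60:245,190:345]
    k,l,s,ct=cv2.connectedComponentsWithStats((g<48).astype(np.uint8))
    print(n,[(s[i].tolist(),(ct[i]+[190,60]).round(1).tolist()) for i in range(1,k) if s[i,4]>20])
E
```

```text
w1 []
w12 []
```

View pics/w12.png

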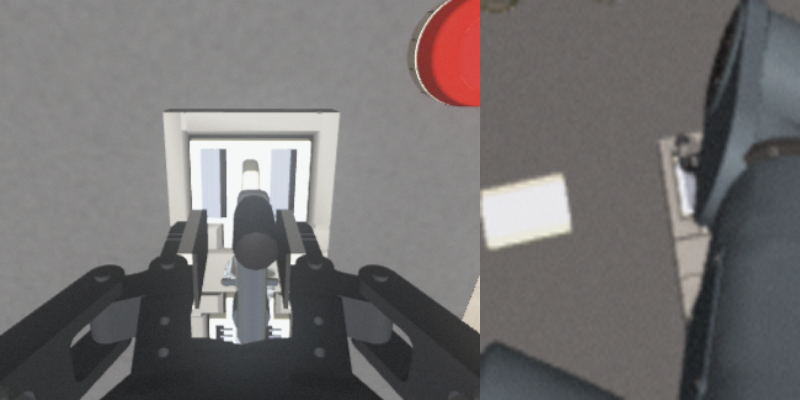

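The last picture shows the knob near the right finger, with the lever pointing along the caddy's +y over the seated inserts. I'll check the angle numerically.

```bash
python3 - <<'E'
from h import *
u=np.array([np.cos(.1309),np.sin(.1309)])
for n in("w1","w12"):
    w=np.load(n+".npz");g=cv2.cvtColor(w["img"],cv2.COLOR_RGB2GRAY)
    k=np.r_[np.array([.5038,-.1895])+.072*u,.104];print(n,"pred knob px",proj(w,k).round(1),g[70:240,200:300].min())
    for v in range(96,194,4): print(v,' '.join(f"{x:3d}" for x in g[v,226:272:2]))
E
```

```text
w1 pred knob px [[244.7 114.3]] 47
96  72  74  73  71  73  72  74  70  77  76  76  74  73  70  74  73  77  71  73  74  73  75  74
100  75  73  77  76  69  75  76  75  74  75  76  76  75  76  75  76  71  74  73  73  73  71  74
104  74  72  74  73  74  74  75  73  73  63  58  82  74  75  75  74  75  72  74  75  75  77  74
108  72  74  74  77  76  71  62  65  68  76  71  65  50  57  74  75  76  76  73  74  72  74  72
112  74  74  74  73  71  64  67  71  74  73  75  70  68  57  69  75  73  74  73  70  74  74  74
116  73  75  74  74  72  62  62  68  72  74  71  71  65  56  76  74  74  78  73  77  76  72  75
120  79  75  74  75  71  76  67  68  67  69  65  65  68  77  75  73  75  76  74  73  73  72  75
124  77  75  76  75  76  73  76  99 106 101 100 104 102  80  74  75  73  74  74  74  75  74  78
128  73  74  75  72  74  76  76 101 108 104 101 106 107  82  74  73  76  72  75  74  75  72  70
132  74  74  74  74  75  75  75 100 106 102 104 103 104  84  73  73  75  74  74  72  76  73  72
136 117 116 123 124  93  72  72  97 105 104 102 101 105  82  78  75  78  91 135 135 138 133 131
140 191 19
[... 3068 characters left out ...]
 110 108 180 191 190 189 191
168 181 178 181 182 180 181 163 103 107 109 107 104 110 106 102 168 185 186 187 190 188 188 190
172 161 161 161 162 161 162 160 110 106 111 105 104 111 109 100 120 153 150 151 151 148 148 146
176 188 190 186 189 144  94 227 231 116 108 104 105 109 101 166 228 225 147 143 180 186 188 188
180 188 190 189 187 145  95 240 240 189 186 181 184 186 183 185 240 240 171 144 173 178 178 183
184 147 150 145 148 139 101 235 240 188 187 183 183 183 185 187 240 240 163 145 156 155 153 147
188 146  91 231 231 232 233 238 241 193 186 186 185 184 186 187 240 240 233 231 230 230 165 126
192 151  91 235 177  86 158 218 232 239 234 234 238 238 239 240 165 101 190 206 223 240 175 131
```

The new frame matches the one from before opening: lever columns and knob rows are the same, so the handle is locked. Next come the beakers. I'll locate the near one by segmentation with the tool turned along it.

```bash
python3 -m inch '-1 .044 -.145 0 -92;-1 .044 -.145 0 -92;-1 .044 -.145 0 -92;-1 .044 -.145 0 -92;-1 .044 -.145 0 -92;-1 .044 -.145 0 -92;-1 .044 -.145 0 -92;-1 .044 -.145 0 -92;-1 .044 -.145 0 -92;-1 .044 -.145 0 -92' >/dev/null; python3 -m inch '-1 0 0 0 -6;-1 0 0 0 -6;-1 0 0 0 -6;-1 0 0 0 -6'; cat > bk.py <<'E'
from plant import r
from h import *
import sys
def beaker(z0,lo=0,hi=300,thr=185):
    o,c=wrist(r);g=c["img"].min(2)
    k,l,s,ct=cv2.connectedComponentsWithStats((g[lo:hi]>thr).astype(np.uint8))
    for i in sorted(range(1,k),key=lambda i:-s[i,4])[:4]:
        ys,xs=np.nonzero(l==i);hull=cv2.convexHull(np.c_[xs,ys+lo].astype(np.float32))[:,0]
        w=bp(c,hull,[z0]*len(hull))[:,:2];(cx,cy),sz,a=cv2.minAreaRect((w*1000).astype(np.float32))
        b=cv2.boxPoints(((cx,cy),sz,a));e=[b[1]-b[0],b[2]-b[1]];e=max(e,key=np.linalg.norm);e=e*np.sign(e[1])
        print("area",s[i,4],"bbox",s[i,:4]+[0,lo,0,0],"ctr",(round(cx,1),round(cy,1)),"size",np.round(sz,1),"long-axis head",np.degrees(np.arctan2(e[1],e[0])).round(1))
    return o,c
E
python3 - <<'E'
from bk import *
o,c=beaker(.048);print(o["eef_pos"],o["joint_pos"].round(2));np.savez("w13.npz",img=c["img"],mtx=c["mtx"],R=c["R"],t=c["t"])
E
```

```text
clock: 27.5
eef_pos: [0.5449, -0.05, 0.298]
eef_rot: [-0.0, 0.648, 0.762, -0.0]
contact_force: [-0.1, 1.2, 0.3]
width: 0.0852
grasp_force: 0.0
area 3393 bbox [241  49  44  81] ctr (538.6, 33.0) size [51.9 92.4] long-axis head 99.2
area 1110 bbox [228 214  49  44] ctr (556.5, -162.5) size [67.4 66.3] long-axis head 7.2
area 1008 bbox [154 218  55  35] ctr (457.9, -177.7) size [75.1 53.4] long-axis head 9.2
area 325 bbox [207 206  18  29] ctr (502.8, -146.5) size [24.  42.8] long-axis head 97.3
[ 0.54487644 -0.05002012  0.29798902] [-0.18  0.3   1.6  -0.    1.25 -0.34]
```

```bash
python3 -m inch '-1 .057 .007 .05 0;-1 .057 .007 .1 0;-1 .057 .007 .15 0;-1 .057 .007 .2 0;-1 .057 .007 .24 0;-1 .057 .007 .26 0;-1 .057 .007 .274 0;-1 .057 .007 .274 0;1 .057 .007 .274 0;1 .057 .007 .274 0' 20; python3 -m inch '1 0 0 0 0;1 0 0 0 0;1 0 0 0 0;1 0 0 0 0'; python3 - <<'E'
from plant import r
from h import *
shift(r.get_obs(),[.66,.08,.25])
E
```

```text
clock: 28.55
eef_pos: [0.5436, 0.0072, 0.026]
eef_rot: [0.001, 0.647, 0.763, 0.001]
contact_force: [0.1, 0.2, 0.1]
width: 0.0591
grasp_force: 0.0
clock: 28.95
eef_pos: [0.5435, 0.0072, 0.026]
eef_rot: [0.001, 0.647, 0.763, 0.001]
contact_force: [-0.4, 0.1, 9.0]
width: 0.0516
grasp_force: 21.6
shift mm [  52.7  127.4 -223.7]  tcp [0.5435 0.0072 0.026 ] toolx [-0.163  0.987 -0.001] tooly [0.987 0.163 0.003]
```

```bash
python3 -m inch '1 0 0 -.03 0;1 0 0 -.07 0;1 0 0 -.11 0;1 0 0 -.15 0;1 0 0 -.18 0;1 0 0 -.18 0;1 0 0 -.18 0;1 0 0 -.18 0'; python3 - <<'E'
from bk import *
o,c=beaker(.206+.022);np.savez("w14.npz",img=c["img"],mtx=c["mtx"],R=c["R"],t=c["t"])
R=rot(o).as_matrix()
for x in(0,72):
  for z in(-26,26): print("if level: px of axis+",x,z,proj(c,o["eef_pos"]+R@[x/1e3,0,-.002+z/1e3]).round())
for al in (90,): print("if hanging rim pts",[proj(c,o["eef_pos"]+R@[s*.026,0,.07]).round().tolist() for s in(-1,1)],"bottom top face",[proj(c,o["eef_pos"]+R@[s*.026,0,-.022]).round().tolist() for s in(-1,1)])
E
```

```text
clock: 29.75
eef_pos: [0.5418, 0.0073, 0.2032]
eef_rot: [-0.001, 0.647, 0.763, -0.001]
contact_force: [-1.0, -0.4, -1.7]
width: 0.0518
grasp_force: 22.3
area 24909 bbox [184 108 145 192] ctr (535.5, 42.7) size [48.5 75.9] long-axis head 99.2
area 42 bbox [180 270   8   8] ctr (511.3, 12.6) size [2.5 3.5] long-axis head 105.2
area 41 bbox [325 270   9   8] ctr (568.3, 22.0) size [3.1 3.2] long-axis head 99.4
area 3 bbox [458 235   2   3] ctr (613.0, 46.2) size [0.9 0.2] long-axis head 85.7
if level: px of axis+ 0 -26 [[257. 300.]]
if level: px of axis+ 0 26 [[257. 239.]]
if level: px of axis+ 72 -26 [[257. 114.]]
if level: px of axis+ 72 26 [[257. 108.]]
if hanging rim pts [[[257.0, 241.0]], [[257.0, 174.0]]] bottom top face [[[257.0, 340.0]], [[257.0, 234.0]]]
```

The beaker stays level in the grip, so gravity won't turn it. I'll brace the lower rim wall against a peg and drive the gripper over it, which forces the beaker to rotate mouth down onto the peg.

```bash
python3 -m inch '1 .03 .045 0 7;1 .06 .09 0 14;1 .087 .1296 0 14;1 .087 .1296 0 14;1 .087 .1296 0 14;1 .087 .1296 0 14;1 .087 .1296 0 14' ; python3 - <<'E'
from plant import r
from h import *
o,c=wrist(r);shift(o,[.6554,.1143,.081],np.radians(-5))
np.savez("w15.npz",img=c["img"],mtx=c["mtx"],R=c["R"],t=c["t"]);
for p in((.6626,.2013),(.563,.210)): print("peg base/tip px",proj(c,[[*p,.014],[*p,.085]]).round(1).tolist())
g=cv2.cvtColor(c["img"],cv2.COLOR_RGB2GRAY)
for v in range(0,112,8): print(v,' '.join(f"{x:3d}" for x in g[v,180:330:5]))
E
```

```text
clock: 30.5
eef_pos: [0.6554, 0.1133, 0.2041]
eef_rot: [-0.0, 0.735, 0.678, -0.0]
contact_force: [0.1, 0.4, -1.1]
width: 0.0517
grasp_force: 22.4
shift mm [  1.1   0.  123.1] turn 0.3 tcp [0.6554 0.1133 0.2041] toolx [ 0.081  0.997 -0.   ] tooly [ 0.997 -0.081 -0.001]
peg base/tip px [[256.6, 83.9], [256.7, 80.8]]
peg base/tip px [[158.2, 83.4], [129.4, 80.1]]
0  97  97  93  97  95  95  94  94  95  94  96  92  95  95  94  92 100  97 100  94  96  93 100  94  95  93  97  96  96  52
8  96  97  94  96  96  97  96  98  97  95  97  93  96  96  95  96  97  94  98  94  96  92  94  96  95  99  96  95  94  62
16  93  94  97  98  97  97  95  94  95  96  92  96  97  99  97  95  96  99  95  98  95  95  99  98  94 100  95  96  40  72
24  96  95  97 100  96  95  96  98  96  95  97  92  95  97  98  95  98  95  97  96  96  96  96  95  96  98  95  96  49  57
32  99  98  95  93  97  98  97  97  97  97  97  98  98  94  98  96  99  99  96  98  94  92  94  96  98  94  94  93  41  28
40  96  95  98  98  96  98  98 100  99  95  95  96  98  92 100  96  96  99 100  93  96  96  97 100  98  98  97  93  88  42
4
[... 283 characters left out ...]
 155 153 158 158 160 158 157 158 156 154 156 157 157 161  90  96  97  97  96  98  98
72 155 158 158 160 156 157 155 159 158 160 158 159 160 160 103 101 102  87 160 159 157 160 161  98  98  99  98  99  96  99
80 157 155 158 157 158 157 157 158 157 157 156 157 159 160  91 152 149  88 149 160 159 161 159  96  98  97 100  98 100  96
88 156 157 156 154 158 157 156 158 158 160 159 156 160 159 108  81  83  76 160 158 162 161 159  97 102 100 102  99  98  99
96 152 154 156 157 155 155 157 159 155 159 157 159 158 158 160 156 162 162 163 163 160 161 164 104 101 100 102  98 100  98
104 151 146 147 146 149 151 148 150 148 150 151 150 153 152 152 149 153 153 154 153 155 153 159 104 104 102 103 102 103 100
```

The peg appears at (257,80), exactly as predicted. Descending.

```bash
python3 -m inch '1 .001 0 .05 0;1 .001 0 .1 0;1 .001 0 .123 0;1 .001 0 .123 0;1 .001 0 .123 0;1 .001 0 .123 0'; python3 -m inch '1 .004 0 0 0;1 .008 0 0 0;1 .010 0 -.005 0;1 .016 0 -.018 0;1 .016 0 -.018 0;1 .016 0 -.018 0'
```

```text
clock: 31.15
eef_pos: [0.6573, 0.1152, 0.0838]
eef_rot: [0.001, 0.735, 0.678, 0.001]
contact_force: [-0.1, 1.0, -1.0]
width: 0.0519
grasp_force: 22.3
clock: 31.75
eef_pos: [0.6582, 0.1311, 0.1007]
eef_rot: [0.001, 0.735, 0.678, 0.001]
contact_force: [0.9, -4.7, 2.8]
width: 0.0514
grasp_force: 22.6
```

```bash
python3 -m inch '1 .006 0 -.007 0;1 .0115 0 -.013 0;1 .02 0 -.019 0;1 .0275 0 -.024 0;1 .037 0 -.028 0;1 .046 0 -.03 0;1 .046 0 -.03 0;1 .046 0 -.03 0'; python3 - <<'E'
from bk import *
o,c=beaker(.15);R=rot(o).as_matrix();X=(o["eef_pos"]-[.6626,.2013,0])@R[:,0]*1e3+10;print("X",X.round(1))
for al in(0,30,45,60,75): 
    a=np.radians(al);ax=R@[np.cos(a),0,np.sin(a)];n=R@[np.sin(a),0,-np.cos(a)]
    print(al,[proj(c,o["eef_pos"]+ax*d+n*.026)[0].round().tolist() for d in(-.0197,.0723)])
g=cv2.cvtColor(c["img"],cv2.COLOR_RGB2GRAY);print([int(x) for x in g[40:384:6,257]])
E
```

```text
clock: 32.55
eef_pos: [0.6611, 0.1778, 0.1291]
eef_rot: [-0.0, 0.735, 0.678, 0.0]
contact_force: [-0.3, -0.7, -1.2]
width: 0.0516
grasp_force: 23.4
area 14121 bbox [  0   0 402  54] ctr (649.3, 282.2) size [ 15.  129.9] long-axis head 179.6
area 13189 bbox [205 143  98 157] ctr (662.1, 205.9) size [66.6 40.7] long-axis head 85.4
area 354 bbox [501 132  11  69] ctr (756.3, 222.3) size [ 3.6 26.5] long-axis head 100.1
area 49 bbox [178 270  10   8] ctr (630.9, 187.7) size [3.3 3.6] long-axis head 175.4
X -13.4
0 [[257.0, 336.0], [257.0, 113.0]]
30 [[257.0, 316.0], [257.0, 100.0]]
45 [[257.0, 298.0], [257.0, 112.0]]
60 [[257.0, 276.0], [257.0, 129.0]]
75 [[257.0, 253.0], [257.0, 150.0]]
[113, 113, 116, 112, 113, 112, 115, 110, 117, 111, 114, 116, 114, 178, 182, 182, 147, 190, 231, 231, 230, 233, 232, 231, 232, 232, 231, 233, 233, 232, 232, 232, 232, 232, 233, 232, 232, 232, 232, 231, 232, 233, 232, 232, 233, 235, 236, 233, 233, 233, 75, 68, 65, 59, 55, 49, 43, 41]
```

```bash
python3 -m inch '1 .008 0 -.002 0;1 .016 0 -.003 0;1 .024 0 -.002 0;1 .032 0 0 0;1 .038 0 .001 0;1 .038 0 .001 0;1 .038 0 .001 0'; python3 - <<'E'
from bk import *
o,c=beaker(.15);R=rot(o).as_matrix();X=(o["eef_pos"]-[.6626,.2013,0])@R[:,0]*1e3+10;print("X",X.round(1))
for al in(45,60,75,90): 
    a=np.radians(al);ax=R@[np.cos(a),0,np.sin(a)];n=R@[np.sin(a),0,-np.cos(a)]
    print(al,[proj(c,o["eef_pos"]+ax*d+n*.026)[0].round().tolist() for d in(-.0197,.0723)])
g=cv2.cvtColor(c["img"],cv2.COLOR_RGB2GRAY);print([int(x) for x in g[40:384:4,257]])
E
```

```text
clock: 33.3
eef_pos: [0.6642, 0.2155, 0.1281]
eef_rot: [-0.0, 0.735, 0.678, 0.0]
contact_force: [-0.3, -0.1, -1.6]
width: 0.052
grasp_force: 23.8
area 41007 bbox [  0   0 512 106] ctr (668.0, 311.8) size [ 30.6 170.5] long-axis head 179.7
area 1098 bbox [196 290 121  10] ctr (663.5, 213.4) size [ 4.5 50.7] long-axis head 175.4
area 210 bbox [487 234  25  33] ctr (761.3, 226.0) size [ 3.3 19.5] long-axis head 127.7
area 50 bbox [178 270  10   8] ctr (634.4, 226.0) size [3.3 3.6] long-axis head 175.4
X 24.4
45 [[257.0, 298.0], [257.0, 112.0]]
60 [[257.0, 276.0], [257.0, 129.0]]
75 [[257.0, 253.0], [257.0, 150.0]]
90 [[257.0, 231.0], [257.0, 173.0]]
[216, 219, 220, 218, 211, 218, 218, 218, 218, 219, 217, 185, 121, 127, 124, 126, 125, 120, 120, 122, 121, 119, 119, 121, 124, 120, 120, 124, 122, 118, 123, 186, 183, 185, 185, 121, 163, 160, 165, 166, 163, 165, 165, 165, 163, 165, 162, 164, 164, 165, 166, 165, 167, 166, 166, 164, 168, 167, 168, 170, 170, 171, 181, 234, 242, 242, 242, 242, 243, 243, 242, 243, 242, 242, 242, 84, 82, 77, 77, 70, 66, 61, 55, 53, 51, 50]
```

```bash
cat > asc.py <<'E'
from h import *
def asc(c,r0=90,r1=350,c0=170,c1=345,dr=8,dc=7):
    g=cv2.cvtColor(c["img"],cv2.COLOR_RGB2GRAY);print("cols",c0,"step",dc)
    for v in range(r0,r1,dr): print(v,' '.join(f"{int(x):3d}" for x in g[v,c0:c1:dc]))
E
python3 - <<'E'
from plant import r
from asc import *
o,c=wrist(r);np.savez("w16.npz",img=c["img"],mtx=c["mtx"],R=c["R"],t=c["t"]);asc(c)
s=dict(r.read_camera("scene"));p=o["eef_pos"];print("scene px tcp",proj(s,p).round())
E
```

```text
cols 170 step 7
90 216 223 165 146 123 128 124 124 123 126 122 122 123 124 126 122 123 123 122 122 123 124 122 123 125
98 126 125 122 126 127 126 126 123 123 126 120 124 122 123 121 123 121 123 124 123 120 121 116 121 121
106 121 123 120 122 124 124 120 121 122 121 125 124 123 119 121 122 124 118 123 119 121 119 123 119 118
114 123 121 122 121 120 119 122 122 117 118 122 120 118 123 124 120 122 120 124 122 121 119 119 118  80
122 122 121 124 123 123 121 122 121 124 120 122 120 121 121 124 122 119 121 117 120 123 121 116 116  97
130 122 122 123 122 121 122 120 118 121 120 123 120 124 119 119 123 119 120 121 119 121 119 117  64  81
138 120 124 122 120 118 120 121 120 123 119 120 121 118 121 121 122 121 123 119 120 118 117 117  65  87
146 122 120 124 120 123 122 122 121 121 123 122 119 118 122 120 120 120 118 117 118 119 116 118  88  98
154 121 119 122 124 122 121 117 119 122 119 119 118 121 119 120 118 121 119 119 118 121 120 115  62  69
162 176 176 179 174 174 173 176 173 174 175 171 169 170 170 169 169 169 168 168 122 120 121 119 119  56
170 184 184 185 185 185 185 186 184 185 185 18
[... 1672 characters left out ...]
2 243 243 242 242 242 242 242 241 148  67  61  59
306  53  57  65  69 242 242 242 242 242 243 243 242 242 242 243 242 242 243 243 242 242 241  73  64  62
314  56  61  63  66 242 241 241 242 242 242 243 242 242 243 242 243 242 242 242 242 242 209  72  65  60
322  55  76  64  66 242 242 242 242 242 242 243 242 242 242 242 243 242 243 242 242 242  78  69  65  83
330  52  51  60  63 143 242 241 241 242 242 242 242 242 242 242 242 242 242 241 242 242  74  71  65  58
338  52  53  59  65  67  70  74  79  82  84  85  85 174 126  87  85  84  82  79  77 242  70  65  62  56
346  48  74  53  61  67  66  70  70  73  76  76  79  79  81  80  79  80  76  75  69  70  65  62  77  56
scene px tcp [[251. 161.]]
```

```bash
python3 - <<'E'
from plant import r
from h import *
from scipy.optimize import least_squares
o=r.get_obs();c=np.load("w16.npz");R=rot(o).as_matrix()
def rows(p):
    a,s=p;ax=R@[np.cos(a),0,np.sin(a)];n=R@[np.sin(a),0,-np.cos(a)]
    return [proj(c,o["eef_pos"]+ax*(s+d)+n*.026)[0,1] for d in(0,.092)]
for a0 in(1,1.6,2):
    s=least_squares(lambda p:np.array(rows(p))-[290,184],[a0,-.02],x_scale=[1,.02]);print(np.degrees(s.x[0]),s.x[1],s.cost)
for a in(1.2,1.4,1.57,1.75): print(a,[np.round(rows([a,d])) for d in(-.02,-.03,-.04,-.05)])
# cross-check width: flat 36mm at row 290
for z in(-.02,-.03,-.04,-.05): print(z,[proj(c,o["eef_pos"]+R@[.026,y,z])[0].round(0).tolist() for y in(-.018,.018)])
E
```

```text
87.03378736599585 -0.05111345124040068 8.077935669463161e-27
87.03378736599575 -0.051113451240400724 1.050131637030211e-25
87.03378736599579 -0.05111345124040057 6.866245319043687e-27
1.2 [array([263., 142.]), array([287., 150.]), array([314., 159.]), array([346., 169.])]
1.4 [array([246., 158.]), array([264., 164.]), array([285., 170.]), array([310., 177.])]
1.57 [array([233., 173.]), array([245., 177.]), array([260., 181.]), array([278., 186.])]
1.75 [array([220., 190.]), array([226., 192.]), array([234., 194.]), array([243., 196.])]
-0.02 [[212.0, 232.0], [303.0, 232.0]]
-0.03 [[208.0, 245.0], [307.0, 245.0]]
-0.04 [[203.0, 259.0], [312.0, 259.0]]
-0.05 [[198.0, 277.0], [318.0, 277.0]]
```

```bash
python3 - <<'E'
from plant import r
from h import *
from scipy.optimize import least_squares
o=r.get_obs();c=np.load("w16.npz");R=rot(o).as_matrix()
g=cv2.cvtColor(c["img"],cv2.COLOR_RGB2GRAY).astype(float)
for v in(186,190,200,220,240,260,280,286): 
    s=cv2.GaussianBlur(g[v-1:v+2].mean(0)[None],(3,1),0)[0];d=np.gradient(s);i=[k for k in range(190,325) if abs(d[k])>3 and abs(d[k])==abs(d[k-2:k+3]).max()];print(v,[(k,round(d[k])) for k in i])
print([int(x) for x in g[176:196:2,257]],[int(x) for x in g[284:300:2,257]],[int(x) for x in g[184:190,240]])
def f(p):
    a,s,n0=p;ax=R@[np.cos(a),0,np.sin(a)];n=R@[np.sin(a),0,-np.cos(a)];out=[]
    for d in(0,.092):
        q=[proj(c,o["eef_pos"]+ax*(s+d)+n*n0+R@[0,y,0])[0] for y in(-.018,.018)];out+=[q[0][1],q[1][0]-q[0][0]]
    return np.array(out)
s=least_squares(lambda p:(f(p)-[289,92,185,62])/[3,5,3,5],[1.5,-.03,.02],x_scale=[1,.02,.02]);print(np.degrees(s.x[0]),s.x[1:],f(s.x).round())
E
```

```text
186 [(211, -4), (223, -6), (227, 5), (284, -6), (288, 6), (293, 5), (299, -23)]
190 [(219, -9), (226, 5), (285, -6), (293, 10), (299, -21)]
200 [(214, -12), (224, 5), (287, -7), (299, -14)]
220 [(209, -9), (221, 5), (291, -6), (302, -9)]
240 [(199, -14), (205, 30), (217, 6), (295, -7), (307, -31), (313, 14), (323, 5)]
260 [(191, -15), (200, 31), (213, 5), (299, -7), (312, -30), (321, 14)]
280 [(195, 30), (209, 6), (302, -7), (317, -29), (323, -6)]
286 [(193, 23), (208, 9), (304, -7), (318, -21), (323, -7)]
[187, 186, 130, 166, 164, 165, 164, 166, 164, 163] [180, 192, 196, 225, 233, 242, 242, 243] [164, 162, 165, 165, 162, 164]
81.29525300699 [-0.02904078  0.0118251 ] [289.  94. 185.  54.]
```

```bash
python3 -m inch '1 -.01 0 0 0;1 -.01 0 0 0;1 -.01 0 .015 0;1 -.01 0 .03 0;1 -.01 0 .04 0;1 -.01 0 .043 0;1 -.01 0 .043 0'; python3 -m inch '1 0 0 .002 0;1 0 0 .004 0;1 0 0 .004 0'
```

```text
clock: 34.15
eef_pos: [0.6631, 0.205, 0.0843]
eef_rot: [-0.0, 0.735, 0.678, -0.001]
contact_force: [-0.4, 0.3, -1.2]
width: 0.0512
grasp_force: 23.7
clock: 34.45
eef_pos: [0.6634, 0.205, 0.0813]
eef_rot: [0.0, 0.735, 0.678, 0.0]
contact_force: [0.1, -0.3, -0.9]
width: 0.0516
grasp_force: 23.7
```

```bash
python3 -m inch '1 0 0 .002 0;1 0 0 .004 0;1 0 0 .004 0'; python3 -m inch '1 0 0 .002 0;1 0 0 .004 0;1 0 0 .004 0'
```

```text
clock: 34.75
eef_pos: [0.6637, 0.2053, 0.0785]
eef_rot: [0.0, 0.735, 0.678, 0.0]
contact_force: [-2.9, 0.8, 7.2]
width: 0.0515
grasp_force: 24.7
clock: 35.05
eef_pos: [0.6644, 0.2067, 0.0771]
eef_rot: [0.0, 0.735, 0.678, 0.002]
contact_force: [-9.9, 6.4, 26.2]
width: 0.0515
grasp_force: 27.5
```

```bash
python3 -m inch '1 0 0 -.002 0;1 0 0 -.003 0;-0.4 0 0 -.003 0;-0.5 0 0 -.003 0;-1 0 0 -.003 0;-1 0 0 -.003 0;-1 0 0 -.003 0;-1 0 0 -.04 0;-1 0 0 -.09 0;-1 0 0 -.13 0' 20; python3 -m inch '-1 0 0 -.04 0;-1 -.05 0 -.09 0;-1 -.1 0 -.1 0;-1 -.1 0 -.1 0;-1 -.1 0 -.1 0;-1 -.1 0 -.1 0'
python3 - <<'E'
from bk import *
for z in(.106,):
    o,c=beaker(z,thr=200)
print(o["eef_pos"]);t=dict(r.read_camera("top"));g=t["img"].min(2)
k,l,s,ct=cv2.connectedComponentsWithStats((g>165).astype(np.uint8))
print("top pred",proj(t,[[.6626,.2013,.106],[.6626,.2013,.014]]).round(),[(s[i].tolist(),ct[i].round(1).tolist()) for i in range(1,k) if s[i,4]>60 and s[i,0]>120])
E
```

```text
clock: 36.05
eef_pos: [0.6636, 0.205, 0.2057]
eef_rot: [0.0, 0.735, 0.678, 0.0]
contact_force: [-0.1, 0.1, 1.0]
width: 0.0854
grasp_force: 0.0
clock: 36.65
eef_pos: [0.6553, 0.1056, 0.3026]
eef_rot: [-0.0, 0.735, 0.678, -0.0]
contact_force: [0.4, -0.2, 0.5]
width: 0.0853
grasp_force: 0.0
area 3308 bbox [212  47  72  60] ctr (653.7, 201.1) size [57. 73.] long-axis head 175.3
area 2048 bbox [389  10  80  83] ctr (839.4, 209.6) size [76.  83.6] long-axis head 179.6
area 948 bbox [ 54   0 153  11] ctr (547.1, 275.4) size [  8.4 146. ] long-axis head 175.3
area 92 bbox [393 127  20  39] ctr (814.4, 117.4) size [44.6  8.6] long-axis head 66.9
[0.65526718 0.10560433 0.30261122]
top pred [[206. 167.]
 [209. 175.]] [([197, 158, 10, 18, 132], [201.5, 167.5]), ([390, 160, 122, 4, 220], [451.1, 161.4]), ([323, 195, 17, 25, 173], [331.1, 205.9]), ([334, 233, 22, 25, 295], [344.7, 245.5])]
```

```bash
python3 - <<'E'
from plant import r
from asc import *
o,c=wrist(r);np.savez("w17.npz",img=c["img"],mtx=c["mtx"],R=c["R"],t=c["t"]);asc(c,30,124,195,300,4,4)
R=rot(o).as_matrix()
for z in(.014,.106): print(z,[proj(c,[.6634+x*R[0,0]+y*R[0,1],.204+x*R[1,0]+y*R[1,1],z])[0].round().tolist() for x,y in((-.026,-.018),(-.026,.018),(.026,.018),(.026,-.018),(-.018,-.026),(-.018,.026))])
E
```

```text
cols 195 step 4
30 127 126 128 126 130 123 125 128 126 126 123 126 130 126 128 128 127 128 128 129 127 132 127 126 124 126 122
34 124 127 124 125 128 128 126 127 124 127 126 127 129 127 128 129 129 129 124 126 127 125 125 123 128 121 127
38 125 128 128 127 129 129 125 126 127 129 129 128 128 126 126 128 132 130 128 132 128 128 125 125 128 128 126
42 125 127 124 125 128 129 127 128 128 131 129 128 131 131 130 128 127 129 129 130 125 126 126 127 127 127 124
46 123 128 125 126 126 127 129 129 129 128 126 128 128 129 126 129 131 130 133 127 128 131 129 127 128 129 125
50 186 184 184 184 183 181 180 178 178 175 176 245 245 245 245 245 245 245 245 245 245 160 169 128 128 129 130
54 204 204 204 207 205 205 205 208 207 208 245 245 245 245 245 245 245 245 245 245 245 244 214 125 128 127 128
58 206 204 204 205 205 206 209 207 208 231 245 245 245 245 245 245 245 245 245 245 245 245 219 126 129 132 128
62 181 177 178 175 171 169 189 179 178 225 245 245 245 245 245 245 245 245 245 245 245 245 215 127 132 130 128
66 179 178 182 183 188 190 194 194 196 216 245 245 245 245 245 245 245 245 245 245 24
[... 1081 characters left out ...]
 205 207 208 210 210 208 209 211 210 187 131 133 131 129
110 130 132 132 130 127 131 127 131 129 136 129 129 130 131 131 134 130 125 130 130 129 128 132 132 129 134 131
114 128 129 128 130 128 129 127 132 130 131 131 135 132 136 133 135 133 134 132 129 132 132 133 131 131 132 129
118 128 129 126 129 130 129 131 130 129 132 130 131 131 133 134 131 133 134 133 132 133 132 131 130 132 127 126
122 130 129 126 129 130 129 133 130 133 129 130 128 132 132 131 131 132 133 133 129 129 133 129 131 125 126 129
0.014 [[244.0, 99.0], [270.0, 99.0], [271.0, 58.0], [243.0, 58.0], [238.0, 93.0], [276.0, 93.0]]
0.106 [[240.0, 101.0], [274.0, 101.0], [275.0, 46.0], [239.0, 46.0], [232.0, 93.0], [282.0, 93.0]]
```

```bash
python3 - <<'E'
from h import *
c=np.load("w17.npz");g=cv2.cvtColor(c["img"],cv2.COLOR_RGB2GRAY)
k,l,s,ct=cv2.connectedComponentsWithStats((g[:120]>228).astype(np.uint8))
i=[j for j in range(1,k) if l[75,258]==j][0];print(s[i],ct[i]);ys,xs=np.nonzero(l==i);h=cv2.convexHull(np.c_[xs,ys].astype(np.float32))[:,0]
for z in(.07,.09,.106): 
    w=bp(c,h,[z]*len(h))[:,:2]*1e3;q=cv2.minAreaRect(w.astype(np.float32));print(z,q, (bp(c,[ct[i]],[z])[0]*1e3).round(1))
for v in(60,75,90): print([int(x) for x in g[v,228:240]],[int(x) for x in g[v,274:292]])
print([int(x) for x in g[44:54,258]],[int(x) for x in g[94:112,258]])
E
```

```text
[ 231   48   52   54 2566] [256.54715511  74.01441933]
0.07 ((663.060302734375, 205.46319580078125), (56.67215347290039, 57.663841247558594), 85.87783813476562) [663.  206.6  70. ]
0.09 ((662.9478759765625, 204.26708984375), (53.503211975097656, 54.43937683105469), 85.87789916992188) [662.9 205.3  90. ]
0.106 ((662.8580322265625, 203.31016540527344), (50.96802520751953, 51.859901428222656), 85.87785339355469) [662.8 204.3 106. ]
[209, 211, 208, 230, 244, 245, 245, 245, 245, 245, 245, 245] [245, 245, 245, 245, 245, 245, 245, 244, 235, 217, 208, 182, 133, 127, 133, 133, 133, 132]
[209, 208, 208, 215, 241, 245, 245, 245, 245, 245, 245, 245] [245, 245, 245, 245, 245, 245, 245, 243, 223, 214, 195, 151, 133, 136, 134, 133, 133, 133]
[207, 208, 207, 203, 232, 244, 245, 245, 245, 245, 245, 245] [245, 245, 245, 245, 245, 245, 244, 236, 216, 205, 182, 135, 127, 134, 132, 132, 133, 133]
[131, 134, 129, 149, 230, 244, 245, 245, 245, 245] [245, 245, 245, 245, 245, 245, 245, 218, 205, 207, 207, 208, 207, 202, 178, 131, 128, 133]
```

Beaker 1 stands upright on peg0: its top is a 51 x 52 mm square, 2 mm off the peg axis. Now beaker 2 on the drainboard.

```bash
python3 -m inch '-1 .228 -.154 0 -15.5;-1 .228 -.154 0 -15.5;-1 .228 -.154 0 -15.5;-1 .228 -.154 0 -15.5;-1 .228 -.154 0 -15.5;-1 .228 -.154 0 -15.5;-1 .228 -.154 0 -15.5;-1 .228 -.154 0 -15.5;-1 .228 -.154 0 -15.5;-1 .228 -.154 0 -15.5'; python3 -m inch '-1 0 0 0 0;-1 0 0 0 0'; python3 - <<'E'
from bk import *
o,c=beaker(.056,thr=225);np.savez("w18.npz",img=c["img"],mtx=c["mtx"],R=c["R"],t=c["t"])
print(proj(c,[.505,.431,.056]).round(),o["eef_pos"])
g=cv2.cvtColor(c["img"],cv2.COLOR_RGB2GRAY)
for v in range(40,150,6): print(v,' '.join(f"{int(x):3d}" for x in g[v,200:320:5]))
E
```

```text
clock: 37.8
eef_pos: [0.5207, 0.3442, 0.3031]
eef_rot: [-0.0, 0.637, 0.771, -0.0]
contact_force: [0.2, 0.9, 0.2]
width: 0.0854
grasp_force: 0.0
clock: 38.0
eef_pos: [0.5205, 0.3445, 0.3033]
eef_rot: [-0.0, 0.637, 0.771, 0.0]
contact_force: [0.3, 0.1, 0.2]
width: 0.0852
grasp_force: 0.0
area 1702 bbox [242  39  33  80] ctr (505.9, 437.8) size [36.3 89.1] long-axis head 102.9
area 26 bbox [255 112  10   8] ctr (514.2, 397.0) size [ 5.8 12.3] long-axis head 154.7
area 16 bbox [248 114   7   6] ctr (504.2, 394.2) size [4.4 9.3] long-axis head 164.8
area 4 bbox [246 118   2   2] ctr (499.3, 391.3) size [1.3 1.2] long-axis head 10.8
[[257.  86.]] [0.52050314 0.34446036 0.30328813]
40 194 193 194 187 170 183 195 189 210 230 229 228 229 230 229 222 186 196 188 170 195 186 191 191
46 194 195 193 196 181 189 195 194 223 230 229 230 231 230 229 221 192 196 191 191 194 196 193 193
52 192 193 196 192 193 195 194 196 223 229 229 229 230 229 230 221 204 193 194 196 193 192 192 184
58 194 194 194 194 195 195 194 194 222 231 230 230 229 230 229 223 203 194 190 194 171 185 195 189
64 194 194 191 195 1
[... 773 characters left out ...]

112 195 194 185 179 193 195 195 183 216 225 229 228 229 229 229 224 222 194 197 194 195 194 197 176
118 193 193 188 188 193 196 194 189 215 223 229 229 230 229 230 223 209 197 195 194 167 193 196 191
124 193 196 192 195 195 183 194 192 190 194 180 195 196 182 195 190 195 172 184 193 188 194 194 195
130 193 192 192 196 184 178 195 194 194 191 167 196 194 193 194 178 195 183 187 193 192 196 174 182
136 193 192 192 195 194 193 197 185 194 192 186 195 196 196 178 172 194 193 195 185 195 195 185 189
142 191 194 194 196 195 194 194 196 194 195 193 194 193 196 180 195 195 188 194 180 185 195 193 193
148 193 192 194 194 194 192 192 194 194 194 195 193 197 195 193 195 194 194 194 196 194 192 184 194
```

```bash
python3 - <<'E'
from h import *
from plant import r
c=np.load("w18.npz");g=cv2.cvtColor(c["img"],cv2.COLOR_RGB2GRAY)
print([int(x) for x in g[26:44,257]],[int(x) for x in g[114:126,257]])
for v in(35,38,120,121): print(v,bp(c,[[257,v]],[.060]).round(4), bp(c,[[257,v]],[.034]).round(4))
p=bp(c,[[241.5,80],[275.5,80]],[.06,.06]);print(p,p.mean(0))
E
```

```text
[193, 196, 195, 195, 195, 194, 193, 195, 194, 193, 194, 196, 175, 220, 230, 230, 230, 230] [228, 229, 229, 227, 229, 228, 195, 191, 196, 197, 195, 195]
35 [[0.4946 0.4848 0.06  ]] [[0.4938 0.4893 0.034 ]]
38 [[0.4952 0.4817 0.06  ]] [[0.4945 0.486  0.034 ]]
120 [[0.5124 0.3922 0.06  ]] [[0.5129 0.3902 0.034 ]]
121 [[0.5126 0.391  0.06  ]] [[0.5131 0.3889 0.034 ]]
[[0.48562535 0.43423569 0.06      ]
 [0.52516317 0.44177796 0.06      ]] [0.50539426 0.43800682 0.06      ]
```

```bash
python3 -m inch '-1 .068 .003 .05 -1;-1 .068 .003 .1 -1;-1 .068 .003 .15 -1;-1 .068 .003 .2 -1;-1 .068 .003 .24 -1;-1 .068 .003 .269 -1;-1 .068 .003 .269 -1;-1 .068 .003 .269 -1;1 .068 .003 .269 -1;1 .068 .003 .269 -1' 20; python3 -m inch '1 0 0 0 0;1 0 0 0 0;1 0 0 0 0;1 0 0 0 0'; python3 -m inch '1 0 0 -.03 0;1 0 0 -.07 0;1 0 0 -.11 0;1 0 0 -.15 0;1 0 0 -.18 0;1 0 0 -.18 0;1 0 0 -.18 0'; python3 - <<'E'
from plant import r
from h import *
o,c=wrist(r);g=cv2.cvtColor(c["img"],cv2.COLOR_RGB2GRAY);R=rot(o).as_matrix();print([int(x) for x in g[90:130:2,257]])
print([proj(c,o["eef_pos"]+R@[.072,0,z])[0].round().tolist() for z in(-.026,.026)])
a=np.array([np.cos(np.radians(85)),np.sin(np.radians(85))])
shift(o,[*(np.array([.4634,.2187])-.088*a),.2],np.radians(-5))
E
```

```text
clock: 39.05
eef_pos: [0.5115, 0.4131, 0.0371]
eef_rot: [0.001, 0.63, 0.777, 0.002]
contact_force: [-0.5, 0.3, 0.6]
width: 0.0591
grasp_force: 0.0
clock: 39.45
eef_pos: [0.5113, 0.413, 0.0368]
eef_rot: [0.001, 0.63, 0.777, 0.002]
contact_force: [-0.2, -0.7, 8.3]
width: 0.0521
grasp_force: 20.9
clock: 40.15
eef_pos: [0.5103, 0.4123, 0.2154]
eef_rot: [0.0, 0.63, 0.777, 0.001]
contact_force: [1.0, -0.1, -2.2]
width: 0.0517
grasp_force: 22.3
[152, 154, 152, 154, 158, 154, 154, 155, 158, 156, 123, 181, 192, 191, 175, 186, 193, 191, 195, 193]
[[257.0, 114.0], [257.0, 107.0]]
shift mm [-264.  -111.4   15. ] turn 16.9 tcp [0.5103 0.4123 0.2154] toolx [-0.206  0.979  0.001] tooly [0.979 0.206 0.002]
```

```bash
python3 -m inch '1 -.264 -.1115 0 17;1 -.264 -.1115 0 17;1 -.264 -.1115 0 17;1 -.264 -.1115 0 17;1 -.264 -.1115 0 17;1 -.264 -.1115 0 17;1 -.264 -.1115 0 17;1 -.264 -.1115 0 17;1 -.264 -.1115 0 17;1 -.264 -.1115 0 17'; python3 -m inch '1 0 0 0 0;1 0 0 0 0';python3 - <<'E'
from plant import r
from asc import *
o,c=wrist(r);a=np.array([np.cos(np.radians(85)),np.sin(np.radians(85))])
shift(o,[*(np.array([.4634,.2187])-.088*a),.084],np.radians(-5));print(o["contact_force"],o["width"])
print("peg2 px",proj(c,[[.4634,.2187,.085],[.4634,.2187,.03]]).round(1).tolist());asc(c,60,122,195,320,5,5)
E
```

```text
clock: 41.2
eef_pos: [0.4556, 0.1318, 0.2139]
eef_rot: [-0.0, 0.737, 0.675, -0.0]
contact_force: [0.6, 0.6, -1.7]
width: 0.0515
grasp_force: 22.2
clock: 41.4
eef_pos: [0.4556, 0.1315, 0.2141]
eef_rot: [-0.0, 0.738, 0.675, -0.0]
contact_force: [0.8, -0.3, -0.1]
width: 0.0518
grasp_force: 22.2
shift mm [ -0.4   0.2 130.1] turn -0.1 tcp [0.4556 0.1315 0.2141] toolx [ 0.088  0.996 -0.   ] tooly [ 0.996 -0.088 -0.   ]
[ 0.84689229 -0.28328105 -0.10559056] 0.05176468414960825
peg2 px [[256.7, 82.3], [256.5, 84.6]]
cols 195 step 5
60 102  99 102 102 102 100 170 171 170 169 170 170 168 169 169 168 169 168 167 165 168 166 167 165 165
65  97 100 100 101 103 104 170 167 168 167 167 168 167 166 168 166 166 165 165 165 163 165 162 165 164
70 103 101 101 101 105 105 169 170 170 169 168 168 122 124 168 166 167 164 168 166 167 166 164 166 162
75 105 102 104 101 102 108 171 168 172 168 166  93 136 149  95 169 168 168 167 164 166 164 166 166 166
80 104 103 103 105 101 106 172 172 170 169 167  97 156 158  92 167 165 167 168 168 167 166 164 166 165
85 102 105 104 103 106 103 168 169 171 169 171  86 126 131  83 168 167 168 167 166 169 165 163 164 165
90 103 100 105 105 105 107 169 171 170 169 167 164  81  82 149 168 168 169 169 168 167 166 166 166 166
95 103 106 105 109 106 104 167 168 171 169 170 168 168 169 169 169 169 167 167 168 166 164 167 165 164
100 104 104 106 106 108 108 168 165 173 169 170 169 172 172 169 171 166 169 169 169 168 166 167 166 164
105 103 108 106 109 104 107 165 166 162 164 160 165 161 163 161 161 164 160 159 161 158 159 160 157 156
110 108 105 109 107  98 119 152 156 162 167 168 168 168 169 181 183 189 188 186 175 161 156 154 163 165
115 109 112 103 204 216 216 226 226 226 227 227 226 227 227 226 227 227 227 226 220 220 201 106 115 109
120 210 193 221 221 220 224 222 222 224 224 223 223 222 224 224 223 224 224 224 225 223 223 222 211 215
```

```bash
python3 -m inch '1 0 0 .05 0;1 0 0 .1 0;1 0 0 .13 0;1 0 0 .13 0;1 0 0 .13 0;1 0 0 .13 0'; python3 -m inch '1 .005 0 0 0;1 .01 0 -.007 0;1 .018 0 -.017 0;1 .025 0 -.025 0;1 .031 0 -.032 0;1 .039 0 -.038 0;1 .047 0 -.042 0;1 .056 0 -.045 0;1 .065 0 -.048 0;1 .065 0 -.048 0'; python3 -m inch '1 .01 0 -.001 0;1 .019 0 -.001 0;1 .028 0 .001 0;1 .038 0 .0035 0;1 .038 0 .0035 0;1 .038 0 .0035 0'; python3 - <<'E'
from plant import r
from asc import *
o,c=wrist(r);R=rot(o).as_matrix();np.savez("w19.npz",img=c["img"],mtx=c["mtx"],R=c["R"],t=c["t"])
print("X",((o["eef_pos"]-[.4634,.2187,0])@R*1e3)[:2].round(1)+[10,0]);asc(c,140,345,170,345,7,7)
E
```

```text
clock: 42.05
eef_pos: [0.4567, 0.1312, 0.0861]
eef_rot: [0.001, 0.738, 0.675, 0.001]
contact_force: [-0.3, -0.4, -0.2]
width: 0.052
grasp_force: 22.2
clock: 43.05
eef_pos: [0.4616, 0.1968, 0.1331]
eef_rot: [0.0, 0.738, 0.675, 0.001]
contact_force: [-0.1, -1.3, -0.6]
width: 0.0522
grasp_force: 23.5
clock: 43.65
eef_pos: [0.4645, 0.234, 0.1284]
eef_rot: [-0.0, 0.738, 0.675, -0.0]
contact_force: [-0.1, -0.6, -1.9]
width: 0.0516
grasp_force: 24.6
X [25.4 -0.3]
cols 170 step 7
140 118 115 116 116 116 119 117 116 116 117 117 121 116 117 117 118 116 121 118 119 114 116 118 117 120
147 115 116 119 116 116 119 116 117 118 120 118 117 120 118 116 118 120 119 118 119 119 118 118 118 116
154 116 116 117 115 113 119 116 121 120 116 118 117 116 118 122 122 121 122 118 120 116 118 117 121 117
161 115 116 117 115 115 121 115 127 130 130 130 129 130 133 134 132 132 132 132 133 134 132 134 132 134
168 116 117 116 116 115 114 118 187 185 184 184 183 185 184 182 182 183 181 186 183 181 182 181 180 182
175 117 116 116 119 115 117 117 184 184 185 186 182 185 183 184 183 184 183 182 183 181 181 181 181 183
[... 1796 characters left out ...]
 201 201 205 207 213 216 218 222 223 227 228 231 232 233 149 144  63  57  56
308  47  54  55  63 233 239 240 240 240 240 240 241 241 240 240 240 240 240 240 240 240 146  64  60  57
315  43  55  56  58 239 240 240 239 240 241 240 240 241 240 240 240 240 240 240 239 239 168  66  60  57
322  55  73  60  59 239 239 239 240 240 240 240 240 241 240 240 240 241 240 239 240 240  68  63  58  76
329  48  52  57  61 171 239 240 240 240 241 240 240 241 240 240 240 240 240 240 240 240  65  63  58  49
336  47  52  53  60  65  64  67  76  76  76 103 237 240 239 176  79  75  80  75  72 240  66  59  59  51
343  48  47  50  53  59  59  65  66  69  71  76  74  77  77  75  76  73  65  69  66  64  62  56  55  54
```

```bash
python3 -m inch '1 -.012 0 0 0;1 -.012 0 0 0;1 -.012 0 .015 0;1 -.012 0 .03 0;1 -.012 0 .04 0;1 -.012 0 .044 0;1 -.012 0 .046 0;1 -.012 0 .048 0;1 -.012 0 .048 0'; python3 -m inch '1 0 0 .002 0;1 0 0 .003 0;1 0 0 .003 0'
```

```text
clock: 44.6
eef_pos: [0.4638, 0.2216, 0.081]
eef_rot: [0.0, 0.738, 0.675, 0.0]
contact_force: [-0.7, -0.1, -1.1]
width: 0.0519
grasp_force: 24.5
clock: 44.9
eef_pos: [0.4637, 0.2216, 0.0778]
eef_rot: [-0.0, 0.738, 0.675, -0.0]
contact_force: [-0.8, -0.3, -1.5]
width: 0.0521
grasp_force: 24.5
```

```bash
python3 -m inch '1 0 0 .002 0;1 0 0 .003 0;1 0 0 .003 0'; python3 -m inch '1 0 0 .002 0;1 0 0 .003 0;1 0 0 .003 0'
```

```text
clock: 45.2
eef_pos: [0.4641, 0.222, 0.0759]
eef_rot: [0.0, 0.738, 0.675, 0.001]
contact_force: [-3.7, 0.8, 15.4]
width: 0.0515
grasp_force: 26.4
clock: 45.5
eef_pos: [0.4647, 0.2232, 0.0745]
eef_rot: [-0.0, 0.738, 0.675, 0.002]
contact_force: [-9.2, 7.4, 33.4]
width: 0.0517
grasp_force: 28.9
```

Rim is on the ribs. Releasing, then retreating to check both beakers.

```bash
python3 -m inch '1 0 0 -.003 0;1 0 0 -.004 0;-0.4 0 0 -.004 0;-0.5 0 0 -.004 0;-1 0 0 -.004 0;-1 0 0 -.004 0;-1 0 0 -.004 0;-1 0 0 -.04 0;-1 0 0 -.09 0;-1 0 0 -.13 0' 20; python3 -m inch '-1 0 0 -.04 0;-1 -.05 0 -.09 0;-1 -.1 0 -.1 0;-1 -.12 0 -.1 0;-1 -.12 .1 -.1 0;-1 -.12 .1 -.1 0;-1 -.12 .1 -.1 0;-1 -.12 .1 -.1 0;-1 -.12 .1 -.1 0'
python3 - <<'E'
from plant import r
from h import *
o,c=wrist(r);g=cv2.cvtColor(c["img"],cv2.COLOR_RGB2GRAY);print(o["eef_pos"])
k,l,s,ct=cv2.connectedComponentsWithStats((g>228).astype(np.uint8))
for p in((.6626,.2033),(.4634,.2207)):
    u,v=proj(c,[*p,.106])[0].round().astype(int);j=l[v,u];print((u,v),g[v,u],s[j]);ys,xs=np.nonzero(l==j);h=cv2.convexHull(np.c_[xs,ys].astype(np.float32))[:,0]
    print(cv2.minAreaRect((bp(c,h,[.106]*len(h))[:,:2]*1e3).astype(np.float32)))
t=dict(r.read_camera("top"));gt=t["img"].min(2);np.savez("top2.npz",img=t["img"],mtx=t["mtx"],R=t["R"],t=t["t"])
t0=np.load("top.npz");d=np.abs(t["img"].astype(int)-t0["img"]).max(2)
print("bystander zone diff",[(n,int((d[b[1]:b[3],b[0]:b[2]]>40).sum())) for n,b in dict(tin=(240,120,272,155),fish=(270,120,310,152),salt=(335,120,356,142),timer=(358,158,384,186)).items()])
E
```

```text
clock: 46.5
eef_pos: [0.4638, 0.2216, 0.204]
eef_rot: [0.0, 0.738, 0.675, 0.0]
contact_force: [0.8, 0.5, -0.0]
width: 0.0855
grasp_force: 0.0
clock: 47.4
eef_pos: [0.5519, 0.0934, 0.3017]
eef_rot: [-0.0, 0.738, 0.675, -0.0]
contact_force: [-0.9, -0.1, 0.1]
width: 0.0853
grasp_force: 0.0
[0.55188325 0.09335111 0.30171032]
(np.int64(357), np.int64(51)) 246 [ 330   23   55   56 2725]
((662.326171875, 203.4103546142578), (50.367286682128906, 51.470680236816406), 84.8586654663086)
(np.int64(157), np.int64(52)) 245 [ 130   25   54   56 2698]
((462.63897705078125, 219.5726318359375), (50.616756439208984, 51.19558334350586), 84.9821548461914)
bystander zone diff [('tin', 293), ('fish', 132), ('salt', 0), ('timer', 0)]
```

```bash
python3 -m inch '-1 -.294 -.006 .005 77.5;-1 -.294 -.006 .005 77.5;-1 -.294 -.006 .005 77.5;-1 -.294 -.006 .005 77.5;-1 -.294 -.006 .005 77.5;-1 -.294 -.006 .005 77.5;-1 -.294 -.006 .005 77.5;-1 -.294 -.006 .005 77.5;-1 -.294 -.006 .005 77.5;-1 -.294 -.006 .005 77.5' >/dev/null; python3 -m inch '-1 0 0 0 0;-1 0 0 0 0;-1 0 0 0 0'; python3 - <<'E'
from plant import r
from h import *
o,c=wrist(r);w=np.load("w12.npz");print(o["eef_pos"])
g0=cv2.cvtColor(w["img"],cv2.COLOR_RGB2GRAY);g1=cv2.cvtColor(c["img"],cv2.COLOR_RGB2GRAY)
for n,(a,b,x,y) in dict(knob=(100,125,232,258),bridge=(165,195,230,266),wide=(90,130,215,280),narrow=(185,228,215,280),caddy=(76,236,205,290)).items():
    m=cv2.matchTemplate(g1[a-20:b+20,x-20:y+20],g0[a:b,x:y],cv2.TM_CCOEFF_NORMED);_,v,_,l=cv2.minMaxLoc(m);print(n,round(v,3),"shift px",l[0]-20,l[1]-20)
# inserts relative to the caddy in current picture: edges on columns/rows
u=np.array([np.cos(.1309),np.sin(.1309)]);v=np.array([u[1],-u[0]]);C=np.array([.5038,-.1895])
for n,yc,hx in(("wide",.066,.037),("narrow",-.066,.029)):
    q=[np.r_[C+u*(yc+sy*.028)+v*sx*hx,.014] for sx in(-1,1) for sy in(-1,1)];print(n,"pred corners",proj(c,q).round(1).tolist())
s=slice(95,125)
for name,rows in(("wide",(100,128)),("narrow",(200,222))):
    for rr in rows:
        p=g1[rr-1:rr+2].mean(0);print(name,rr,[int(x) for x in p[212:285:1]])
t=dict(r.read_camera("top"));t0=np.load("top.npz");d=np.abs(t["img"].astype(int)-t0["img"]).max(2)
print("diff",[(n,int((d[b[1]:b[3],b[0]:b[2]]>40).sum())) for n,b in dict(tin=(240,120,272,155),fish=(270,120,310,152),salt=(335,120,356,142),timer=(358,158,384,186)).items()])
E
```

```text
clock: 48.8
eef_pos: [0.5205, -0.199, 0.2969]
eef_rot: [0.0, 0.998, 0.066, 0.0]
contact_force: [-0.3, -1.6, 0.3]
width: 0.0854
grasp_force: 0.0
[ 0.52047364 -0.19895489  0.29691037]
knob 0.992 shift px 0 1
bridge 0.967 shift px 0 1
wide 0.987 shift px 0 1
narrow 0.963 shift px 0 1
caddy 0.982 shift px 0 1
wide pred corners [[221.3, 135.8], [219.8, 93.3], [274.7, 135.7], [275.5, 93.3]]
narrow pred corners [[229.7, 223.0], [228.6, 188.0], [267.7, 223.0], [268.2, 188.0]]
wide 100 [188, 184, 181, 177, 158, 135, 115, 159, 234, 241, 240, 241, 212, 187, 188, 186, 186, 186, 188, 188, 185, 124, 87, 87, 229, 241, 241, 241, 241, 241, 241, 241, 241, 241, 241, 241, 241, 241, 241, 241, 241, 242, 241, 241, 222, 192, 188, 188, 188, 187, 186, 187, 187, 136, 93, 88, 197, 237, 241, 241, 241, 240, 181, 93, 113, 144, 173, 186, 190, 194, 194, 194, 194]
wide 128 [191, 192, 191, 191, 188, 174, 147, 123, 132, 231, 241, 241, 241, 212, 186, 183, 189, 188, 188, 189, 187, 162, 107, 86, 116, 230, 241, 227, 147, 107, 109, 109, 109, 106, 107, 106, 109, 109, 110, 108, 100, 229, 241, 241, 222, 193, 186, 187, 191, 188
[... 223 characters left out ...]
, 172, 88, 92, 101, 174, 212, 217, 217, 229, 239, 241, 240, 237, 186, 157, 162, 162, 161, 153, 124, 228, 241, 241, 226, 140, 81, 103, 119, 202, 218, 217, 217, 236, 240, 241, 239, 156, 115, 139, 164, 182, 187, 186, 187, 188, 189, 186, 186, 187, 186, 187, 161, 131]
narrow 222 [121, 121, 142, 173, 183, 185, 182, 183, 184, 184, 182, 183, 183, 181, 163, 138, 121, 101, 203, 218, 219, 217, 217, 216, 217, 218, 218, 219, 218, 219, 219, 219, 219, 218, 215, 215, 216, 215, 212, 209, 218, 219, 218, 218, 217, 217, 216, 217, 219, 219, 219, 219, 218, 219, 219, 201, 133, 124, 152, 174, 179, 181, 180, 180, 182, 182, 182, 183, 184, 182, 176, 138, 124]
diff [('tin', 0), ('fish', 0), ('salt', 0), ('timer', 123)]
```

```bash
python3 -c "
from plant import r
print(r.finish_job())"
```

```text
the job is handed in; nothing more can be done
None
```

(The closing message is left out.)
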